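# Refill the crowded spice caddy

## Task

The tea tin does not belong in the spice caddy: first lift it out and stand it upright on the round wooden stand. Then put every spice tin that is standing on the worktop beside the caddy into the caddy, all upright on its floor in the one row; the caddy is crowded, so slide the three spice tins already in it aside to make room, without lifting them out or tipping them over. Leave the cup and the bowl nearby where they are.

Things in the scene. Friction and masses are not known exactly. Their poses are not given: they have to be found in the camera images.
- caddy: steel spice caddy, fixed: an open trough 308 mm long (its x axis), 64 mm wide (its y axis), 22 mm high, walls and floor 4 mm thick, so 300 x 56 mm inside, room for one row of six spice tins with about 24 mm to spare; a wire loop sticks out 14 mm at each end. Origin at the centre of its underside; its x axis points roughly away from the robot. Its inner floor is 4 mm above the worktop.
- tea_stand: round wooden stand, fixed, 92 mm in diameter, 11 mm high, left of the caddy; origin at the centre of its underside
- tin_mid (a point): tea tin: a plain dark box 36 mm (its x axis) by 51 mm (its y axis) and 86 mm tall (z), standing in the caddy among the spice tins, its 36 mm side across the caddy; origin at its centre, 43 mm above its underside
- kept_1_mid (a point): squat round steel spice tin with a black slip-on lid, straight-sided, 46 mm in diameter and 56 mm tall; origin at its centre, 28 mm above its underside, z up along its axis; stands in the caddy already; stays in it
- kept_2_mid (a point): squat round steel spice tin with a black slip-on lid, straight-sided, 46 mm in diameter and 56 mm tall; origin at its centre, 28 mm above its underside, z up along its axis; stands in the caddy already; stays in it
- kept_3_mid (a point): squat round steel spice tin with a black slip-on lid, straight-sided, 46 mm in diameter and 56 mm tall; origin at its centre, 28 mm above its underside, z up along its axis; stands in the caddy already; stays in it
- new_1_mid (a point): squat round steel spice tin with a black slip-on lid, straight-sided, 46 mm in diameter and 56 mm tall; origin at its centre, 28 mm above its underside, z up along its axis; stands on the worktop to the right of the caddy (if present: two or three such tins are) and is to go into the caddy
- new_2_mid (a point): squat round steel spice tin with a black slip-on lid, straight-sided, 46 mm in diameter and 56 mm tall; origin at its centre, 28 mm above its underside, z up along its axis; stands on the worktop to the right of the caddy (if present: two or three such tins are) and is to go into the caddy
- new_3_mid (a point): squat round steel spice tin with a black slip-on lid, straight-sided, 46 mm in diameter and 56 mm tall; origin at its centre, 28 mm above its underside, z up along its axis; stands on the worktop to the right of the caddy (if present: two or three such tins are) and is to go into the caddy
- rice_cooker: big solid rice cooker, fixed furniture, about 0.40 m across and 0.38 m tall, standing behind and to the left of the caddy: keep the gripper and arm clear of it; origin at the centre of its underside
- cup: steel cup, 71 mm in diameter and 74 mm tall, a bystander to the right; origin at the centre of its underside
- bowl: small black sauce bowl, 76 mm in diameter and 30 mm high, a bystander to the right; origin at the centre of its underside
Mind the look-alikes: they are no part of the job. Leave any pink or purple look-alike of the part that bears kept_2_mid alone. Leave any orange look-alike of the part that bears tin_mid alone.

How it is judged:
By the outcome, as a careful person would: the job done as asked, in the order asked, and still so for the second after the job is handed in, with the robot touching nothing.
Of new_1, new_2, new_3 only 2 to 3 are there at a start; the rules pass over those that are not, and their reading is None.
At some moment in a run one of new_1, new_2, new_3 may be knocked a few centimetres aside while the robot is not near it.
Once in a run the grip may slacken for a moment while it holds something.
It also fails if it takes over 210 s, if anything falls off the work surface, if the arm or the gripper's body presses on something with over 40 N, if the wrist force passes 120 N, or if a joint passes its speed limit or range.

## Robot

A 6-joint arm with a two-finger parallel gripper is mounted at the origin on a cart in front of the work surface, level with it; the furniture and walls round the work are solid. World frame = base frame: x ahead of the robot, y to its left, z up, the work surface at z = 0. Lengths are in mm, angles in degrees, forces in N, time in s.
With the tool pointing down it reaches from about 375 to 900 mm from the base axis. Payload 3.1 kg.
Tool frame: the origin (TCP) lies on the centre line of the jaws, within the pads' length; the fingertips stand 11 mm ahead of it and the grasp point (between the pads) lies 8 mm behind it; z points along the fingers, y is the line along which they close (so a half turn about z gives the same grasp; the last joint's range is limited). The gripper opens to 85 mm and grips with 20 to 120 N. Pads are 22 mm wide; open, the fingers measure 114 mm over their backs; the gripper's body (76 mm by 85 mm) begins 54 mm behind the grasp point. The pads swing forward as they close: fully open they stand 13 mm farther back than shut.
Start: joints at [64.315, 30.224, 82.088, -0, 67.689, -10.227], TCP at [166.546, 602.378, 220.91] pointing down, gripper open.
Joint ranges: [-176.69, 176.69], [-43.24, 126.21], [12.49, 139.97], [-82, 262], [0, 151.66], [-163.58, 163.58]. Speed limits (degrees/s): [159.86, 159.86, 180, 180, 180, 180].

## Interface

Orientations are given as a 3x3 rotation matrix whose columns are the frame's x, y, z axes.
In Python, from plant import manip gives the robot as it stands.
- The arm moves only by the tool send_rows, never from a script. Its argument "commands" is a list that holds one entry, the list of rows, each a list of 7 numbers: the turn, a rotation vector about the tool's x, y, z in rad, then the shift along the tool's x, y, z in m, then the opening, from 0 (shut) to 1 (fully open). A call has 1 to 20 rows; each row is the pose to reach, as a shift and turn from the pose commanded when the call began, along the tool's axes at that moment; what a row does not reach only later rows make up. A row lasts 1/8 s, in which the tool goes at most 62.5 mm and 10.7 degrees, less where a joint would pass 70% of its speed; a pose out of reach is approached as far as the arm can. A call with a gripper value outside its range is refused whole. The fingers move at their own pace and stop on an object; "squeeze" is the grip in N (left out, the last holds). Time passes only in rows, so rows that repeat a pose let the fingers close. It gives the time, the measured TCP pose, the force, the opening and the grip force at its end, in the units of the state.
- manip.get_obs(): the state, without advancing time (a new reading comes with each control period).
- manip.camera(name): name is "scene" or "side" or "wrist"; returns (picture, depth): 480x640x3 uint8, red, green, blue; 480x640 float32, mm along the optical axis (not along the pixel's ray), 0 where there is no reading.
- manip.camera_params(name): a dict with "intrinsics" (3x3 intrinsics, pixels), "world_to_cam" (4x4, takes a point from world to camera coordinates). Camera axes: x right, y up, looking along -z (the intrinsics and any distortion apply to the point x, -y, -z); pixel columns grow to the right and rows downward; lengths in mm; the calibration is good to about 2 mm. A picture is of the moment at which its call begins: read the wrist's pose just before it. camera_params takes no time and is no camera call; for the wrist camera it gives the pose at the moment of the call.
- manip.sign_off(): hands the job in; it is judged then, once.
The state is a dict: "time_s": time; "joints": joint angles; "dq": joint speeds; "joint_torque": joint torques, N m; "eef_pos": TCP position; "tool_rot": TCP orientation; "ft_force": force on the tool from outside, world axes, zero at the start; "torque": the same for the moment, N m; "grip_width": finger opening in mm; "gripper_force": force on a finger pad.
Only numpy, scipy, OpenCV 4.12 (cv2) and the standard library are available. Lean on these libraries where they do the work, as an engineer would, in place of code of your own. Each camera call takes 0.05 s, during which the arm holds its last target. There are 200 camera calls.

## Working session

There is one attempt and no reset: what is moved stays moved. The work goes in short steps, Python scripts to look and compute and a tool call to move; the robot and the scene stay as the last step left them, time stands still between calls to the robot, and variables do not carry over. Pictures are saved under pics/ and viewed, at most 14 in all, crops included, and the job is handed in when it is done.

Besides the shell and the picture viewer there is one more tool, called after "Request:" by a JSON object that holds its "op" and its "data", one argument or row to a line. send_rows: Moves the arm, as the interface text tells. Its arguments: {"type":"object","properties":{"commands":{"type":"array","items":{"type":"array","items":{"type":"array","items":{"type":"number"}}}},"squeeze":{"type":"number"}},"required":["commands"]}

```bash
mkdir -p pics; cat > h.py <<'E'
import numpy as np,cv2
from plant import manip
def shot(n,f=None):
    P=manip.camera_params(n);im,d=manip.camera(n)
    if f: cv2.imwrite('pics/'+f,im[:,:,::-1])
    return im,d,P
def pts(d,P):
    K=P['intrinsics'];v,u=np.mgrid[0:480,0:640];x=(u-K[0][2])/K[0][0]*d;y=(v-K[1][2])/K[1][1]*d
    c=np.stack([x,-y,-d,np.ones_like(d)],-1);T=np.linalg.inv(np.array(P['world_to_cam']))
    return (c@T.T)[...,:3]
def ray(u,v,z,P):
    K=np.array(P['intrinsics']);T=np.linalg.inv(np.array(P['world_to_cam']))
    r=T[:3,:3]@np.array([(u-K[0,2])/K[0,0],-(v-K[1,2])/K[1,1],-1]);o=T[:3,3]
    return o+r*(z-o[2])/r[2]
E
python3 - <<'E'
from h import *
for n in('scene','side','wrist'):
    im,d,P=shot(n,n+'0.png');np.savez('pics/'+n+'0.npz',im=im,d=d,T=P['world_to_cam'],K=P['intrinsics'])
    print(n,np.linalg.inv(np.array(P['world_to_cam'])).round(2).tolist(),[k for k in P], np.array(P['intrinsics']).round(1).tolist())
o=manip.get_obs();print(o)
E
```

```text
scene [[-0.49, 0.41, -0.77, -514.61], [-0.87, -0.26, 0.42, 293.7], [-0.02, 0.87, 0.49, 721.69], [0.0, 0.0, 0.0, 1.0]] ['intrinsics', 'world_to_cam'] [[515.7, 0.0, 322.6], [0.0, 515.7, 238.1], [0.0, 0.0, 1.0]]
side [[-0.88, 0.23, -0.42, 6.45], [-0.48, -0.37, 0.79, 610.31], [0.03, 0.9, 0.44, 558.57], [0.0, 0.0, 0.0, 1.0]] ['intrinsics', 'world_to_cam'] [[517.8, 0.0, 311.3], [0.0, 517.8, 232.3], [0.0, 0.0, 1.0]]
wrist [[0.27, -0.92, -0.29, 91.77], [0.96, 0.25, 0.08, 624.32], [-0.0, -0.3, 0.95, 372.65], [0.0, 0.0, 0.0, 1.0]] ['intrinsics', 'world_to_cam'] [[336.2, 0.0, 317.3], [0.0, 336.2, 242.9], [0.0, 0.0, 1.0]]
{'time_s': 0.15, 'joints': array([ 6.43140371e+01,  3.02686065e+01,  8.21387015e+01,  3.11456260e-04,
        6.76894145e+01, -1.02265902e+01]), 'dq': array([ 0.0417453 , -0.081513  , -0.18559273,  0.07857467, -0.10965388,
        0.16610309]), 'joint_torque': array([ 9.80578225e-04, -4.42747486e+01, -1.78274882e+01, -2.15263822e-04,
        5.64085276e-03,  1.19787990e-05]), 'eef_pos': array([166.31409976, 601.8873164 , 220.14287968]), 'tool_rot': array([[-9.63819041e-01,  2.66556399e-01, -7.36230912e-04],
       [ 2.66557242e-01,  9.63817892e-01, -1.51913187e-03],
       [ 3.04658205e-04, -1.66041591e-03, -9.99998575e-01]]), 'ft_force': array([-0.24178318,  0.71832722,  0.0875087 ]), 'torque': array([-0.00905241,  0.01596637, -0.04286109]), 'gripper_force': 0.0, 'grip_width': 85.204837404589}
```

View pics/scene0.png

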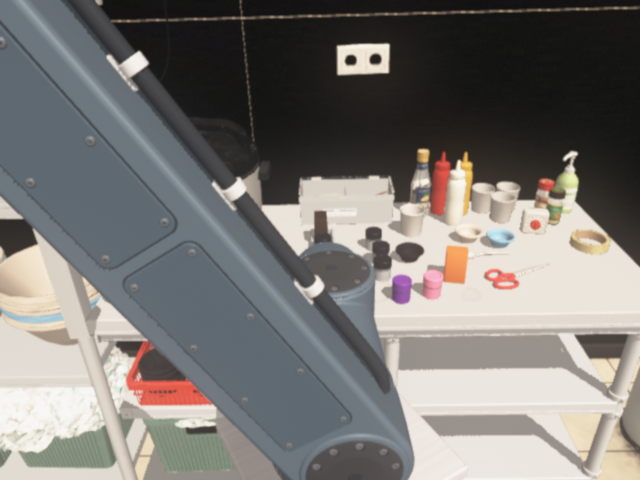

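View pics/side0.png

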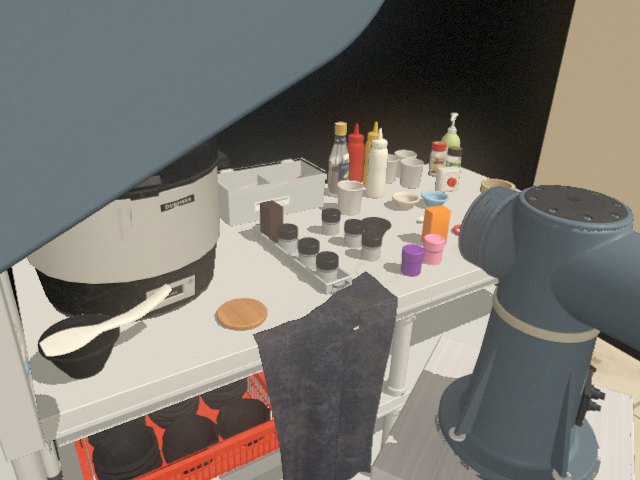

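The side view shows the dark tea tin (271,221) at the far end of the caddy. Kept tins are at (288,238), (308,250) and (327,265). Three new tins stand at (331,221), (353,233) and (372,246), the stand is at (242,314), and the bowl (376,227) and cup (350,197) are to the right. The purple (412,260), pink (433,249) and orange (437,222) look-alikes stay where they are.

```bash
cat > meas.py <<'E'
from h import *
def circ(xy,r):
    from scipy.optimize import least_squares
    f=least_squares(lambda p:np.hypot(*(xy-p).T)-r,np.median(xy,0),loss='soft_l1');return f.x
def tops(im,d,P,zlo,zhi,box=(300,950,-320,250),minn=25):
    w=pts(d,P);m=(d>0)&(w[...,2]>zlo)&(w[...,2]<zhi)&(w[...,0]>box[0])&(w[...,0]<box[1])&(w[...,1]>box[2])&(w[...,1]<box[3])
    n,l,s,c=cv2.connectedComponentsWithStats(m.astype(np.uint8),connectivity=4)
    for i in range(1,n):
        if s[i,4]<minn: continue
        q=w[l==i];lo,hi=q.min(0),q.max(0)
        col=im[l==i].mean(0)
        print('px',c[i].round(),'n',s[i,4],'ctr',((lo+hi)/2).round(1),'ext',(hi-lo).round(1),'zmed',np.median(q[:,2]).round(1),'rgb',col.round())
E
python3 - <<'E'
from meas import *
z=np.load('pics/side0.npz');P={'intrinsics':z['K'],'world_to_cam':z['T']}
for a in[(54.5,64),(80,92),(8,14),(19,25)]: print(a);tops(z['im'],z['d'],P,*a)
w=pts(z['d'],P)
for u,v in[(288,229),(308,241),(327,257),(331,211),(353,223),(372,236),(271,205),(242,314),(190,260),(349,285),(120,330)]: print(u,v,w[v,u].round(1))
E
```

```text
(54.5, 64)
px [271. 220.] n 86 ctr [ 602.9 -302.2   59.3] ext [59.7 33.4  9.4] zmed 58.6 rgb [102.  88.  77.]
px [288. 229.] n 178 ctr [ 540.1 -281.7   58.2] ext [44.1 44.7  7.4] zmed 58.9 rgb [89. 83. 77.]
px [308. 243.] n 211 ctr [ 467.6 -245.5   58.4] ext [45.1 49.3  7.7] zmed 59.2 rgb [91. 85. 79.]
px [327. 257.] n 238 ctr [ 404.4 -210.3   58.3] ext [44.2 49.2  7.6] zmed 59.0 rgb [88. 82. 77.]
px [206. 270.] n 61 ctr [579.3 -49.   59. ] ext [20.3 68.6  8.8] zmed 59.0 rgb [86. 79. 70.]
px [183. 289.] n 132 ctr [567.2  32.5  59.2] ext [23.2 59.   9.4] zmed 59.2 rgb [136. 129. 117.]
px [ 94. 301.] n 382 ctr [688.4 128.   59.2] ext [178.2  59.7   9.5] zmed 59.3 rgb [47. 44. 38.]
px [ 73. 323.] n 517 ctr [636.9 202.8  59.3] ext [67.1 93.5  9.5] zmed 59.2 rgb [68. 65. 59.]
px [104. 345.] n 281 ctr [569.5 206.4  59.5] ext [32.2 86.5  8.7] zmed 60.1 rgb [76. 71. 63.]
(80, 92)
px [229. 195.] n 37 ctr [ 724.9 -311.9   86.2] ext [28.6 14.6 11.6] zmed 87.9 rgb [182. 178. 166.]
px [271. 208.] n 188 ctr [ 601.8 -301.5   86. ] ext [58.5 35.8 11.5] zmed 89.0 rgb [104.  88.  76.]
px [135. 285.] n
[... 1290 characters left out ...]
[175. 306.] n 57 ctr [585.5  35.8  22. ] ext [18.5 55.9  5.8] zmed 21.7 rgb [89. 82. 73.]
px [153. 315.] n 33 ctr [602.   76.8  21.6] ext [15.5 23.2  4.8] zmed 21.2 rgb [89. 83. 74.]
px [ 98. 342.] n 65 ctr [620.  180.1  22. ] ext [30.1 11.   5.9] zmed 21.7 rgb [62. 57. 50.]
px [ 87. 370.] n 65 ctr [586.8 229.4  22. ] ext [28.9 40.4  5.8] zmed 21.9 rgb [54. 50. 44.]
288 229 [ 538.4 -280.    58.1]
308 241 [ 470.8 -249.9   59.5]
327 257 [ 402.9 -205.6   61.2]
331 211 [ 505.4 -427.1   54.7]
353 223 [ 430.5 -391.2   55.5]
372 236 [ 367.6 -354.4   54.1]
271 205 [ 602.3 -310.2   90.5]
242 314 [474.3 -13.9  13.6]
190 260 [563.8  11.  110.5]
349 285 [ 357.  -218.9    3.4]
120 330 [642.4 116.1  -2.6]
```

```bash
cat > go.py <<'E'
from h import *
from scipy.spatial.transform import Rotation as Ro
def plan(yaw,*W):
    o=manip.get_obs();R=o['tool_rot'];p=o['eef_pos'];a=np.deg2rad(yaw)
    y=np.array([np.cos(a),np.sin(a),0]);z=np.array([0,0,-1.]);T=np.stack([np.cross(y,z),y,z],1)
    rv=Ro.from_matrix(R.T@T).as_rotvec()
    print('t',round(o['time_s'],2),'p',p.round(1),'w',round(o['grip_width'],1),'f',o['gripper_force'],'rv',rv.round(4))
    for w in W: print(w,'->',(R.T@(np.array(w)-p)/1000).round(4))
E
python3 -c "
from go import *
plan(62.4,(330,330,320),(420,50,330),(480,-290,330))"
```

```text
t 0.15 p [166.3 601.9 220.1] w 85.2 f 0.0 rv [-1.700e-03 -1.000e-04  2.119e-01]
(330, 330, 320) -> [-0.2302 -0.2186 -0.0996]
(420, 50, 330) -> [-0.3916 -0.4645 -0.1092]
(480, -290, 330) -> [-0.54   -0.7762 -0.1087]
```

Request:
{"op": "send_rows", "data": {
  "commands": [
    [[0,0,0,-0.23,-0.219,-0.1,1],[0,0,0,-0.23,-0.219,-0.1,1],[0,0,0,-0.23,-0.219,-0.1,1],[0,0,0,-0.23,-0.219,-0.1,1],[0,0,0,-0.23,-0.219,-0.1,1],[0,0,0.05,-0.392,-0.465,-0.109,1],[0,0,0.05,-0.392,-0.465,-0.109,1],[0,0,0.1,-0.392,-0.465,-0.109,1],[0,0,0.1,-0.392,-0.465,-0.109,1],[0,0,0.1,-0.392,-0.465,-0.109,1],[-0.0017,0,0.212,-0.54,-0.776,-0.109,1],[-0.0017,0,0.212,-0.54,-0.776,-0.109,1],[-0.0017,0,0.212,-0.54,-0.776,-0.109,1],[-0.0017,0,0.212,-0.54,-0.776,-0.109,1],[-0.0017,0,0.212,-0.54,-0.776,-0.109,1],[-0.0017,0,0.212,-0.54,-0.776,-0.109,1],[-0.0017,0,0.212,-0.54,-0.776,-0.109,1],[-0.0017,0,0.212,-0.54,-0.776,-0.109,1],[-0.0017,0,0.212,-0.54,-0.776,-0.109,1],[-0.0017,0,0.212,-0.54,-0.776,-0.109,1]]
  ]
}}

```text
time_s: 2.65
eef_pos: [480.2, -288.3, 330.2]
tool_rot: [[-0.887, 0.462, 0.001], [0.462, 0.887, 0.002], [-0.0, 0.002, -1.0]]
ft_force: [-0.1, 0.3, -0.6]
grip_width: 85.5
gripper_force: 0.0
```

```bash
python3 - <<'E'
from meas import *
im,d,P=shot('wrist','w1.png');np.savez('pics/w1.npz',im=im,d=d,T=P['world_to_cam'],K=P['intrinsics'])
o=manip.get_obs();print(o['eef_pos'],o['joints'].round(1))
for a in[(49,64),(80,96),(7,14),(18,26)]: print(a);tops(im,d,P,*a,box=(250,750,-560,60))
E
```

```text
[ 480.25069347 -288.43810604  330.24420494] [-4.25e+01  1.88e+01  8.32e+01  1.00e-01  7.80e+01 -1.05e+02]
(49, 64)
px [191.  58.] n 1412 ctr [ 271.  -339.8   53.8] ext [41.9 45.7  9.4] zmed 54.6 rgb [123.  63. 138.]
px [133.  79.] n 552 ctr [ 259.1 -412.    53.5] ext [18.2 43.9  8.6] zmed 54.7 rgb [190. 116. 131.]
px [345. 114.] n 1250 ctr [ 404.8 -210.3   55.6] ext [45.1 45.4 12.7] zmed 58.6 rgb [40. 39. 39.]
px [ 95. 128.] n 267 ctr [ 274.1 -484.7   56.5] ext [44.1 23.5 14.9] zmed 56.4 rgb [112.  55.   9.]
px [225. 145.] n 1152 ctr [ 368.7 -355.8   53.4] ext [45.2 45.5  8.7] zmed 54.7 rgb [38. 36. 36.]
px [500. 212.] n 854 ctr [630.1 -81.7  56.5] ext [150.4 172.   15. ] zmed 56.6 rgb [12. 12. 12.]
px [341. 176.] n 1070 ctr [ 467.5 -246.1   55.5] ext [45.2 44.7 12.9] zmed 58.6 rgb [35. 34. 34.]
px [226. 201.] n 996 ctr [ 428.7 -392.2   53.3] ext [44.4 44.9  8.5] zmed 54.7 rgb [32. 31. 31.]
px [341. 238.] n 944 ctr [ 541.5 -282.5   55.4] ext [46.3 45.5 12.4] zmed 58.4 rgb [32. 30. 30.]
px [237. 259.] n 862 ctr [ 503.1 -421.2   53.4] ext [45.8 45.9  8.4] zmed 54.6 rgb [33. 30. 31.]
px
[... 3453 characters left out ...]
 rgb [91. 89. 83.]
px [168. 211.] n 416 ctr [ 404.8 -471.4   22. ] ext [62.2 63.4  8. ] zmed 23.7 rgb [19. 19. 19.]
px [481. 207.] n 40 ctr [600.6 -92.8  21.7] ext [18.3 26.7  7.4] zmed 20.5 rgb [33. 31. 29.]
px [248. 242.] n 52 ctr [ 498.1 -411.3   22. ] ext [32.5 22.7  7.9] zmed 21.6 rgb [98. 96. 91.]
px [340. 260.] n 46 ctr [ 580.5 -300.9   22. ] ext [14.5 29.   7.9] zmed 22.3 rgb [32. 21. 16.]
px [177. 290.] n 102 ctr [ 513.6 -545.7   22. ] ext [49.9 25.9  7.8] zmed 22.3 rgb [99. 93. 84.]
px [298. 335.] n 444 ctr [ 662.7 -415.    22. ] ext [121.1 211.8   8. ] zmed 22.0 rgb [127. 124. 117.]
px [256. 397.] n 120 ctr [ 735.3 -533.9   22. ] ext [29.2 51.9  7.9] zmed 22.2 rgb [126. 121. 113.]
```

View pics/w1.png

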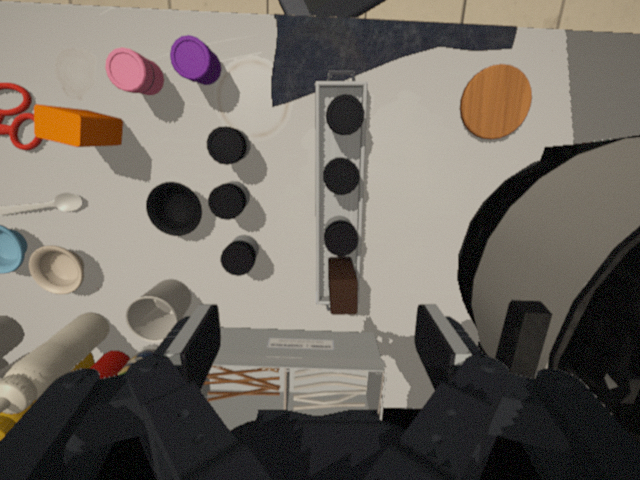

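The wrist view (its top is the robot side) shows the caddy running from (340,80) to (340,305), with kept tins at (345,114), (341,176) and (341,238). The dark tea tin is at (343,285), and the new tins are at (226,145), (227,201) and (238,258). The stand is at (496,101), the bowl at (174,208) and the cup at (160,305). The only other tea-tin shape is the orange one at (78,126), so the dark brown tin standing in the caddy is the one meant.

```bash
python3 - <<'E'
from meas import *
z=np.load('pics/w1.npz');P={'intrinsics':z['K'],'world_to_cam':z['T']}
im,d=z['im'],z['d'];w=pts(d,P)
B=lambda q:cv2.minAreaRect(q[:,:2].astype(np.float32))
m=(w[...,2]>18)&(w[...,2]<26);n,l,s,c=cv2.connectedComponentsWithStats(m.astype(np.uint8),connectivity=4)
i=l[150,319] or max(set(l[150,310:325]));
for j in range(1,n):
    if s[j,4]>1500 and abs(c[j][0]-338)<5: print('caddy',B(w[l==j]))
m=(w[...,2]>87)&(w[...,2]<93)&(np.hypot(w[...,0]-603,w[...,1]+311)<50)
m&=im.sum(2)<260
print('tin',B(w[m]),m.sum(),np.median(w[m],0))
C=np.array([503.9,-264.5]);a=np.deg2rad(-27.6);cx=np.array([np.cos(a),np.sin(a)]);cy=np.array([-cx[1],cx[0]])
r=w[...,:2]-C;S=r@cx;T=r@cy
q=(w[...,2]>60)&(d>0)&(S>150)&(S<260)&(abs(T)<80)&(d>250)
print('far box s min',np.percentile(S[q],[0,1,5]),'zmax',np.percentile(w[q][:,2],[50,95,100]))
q=(w[...,2]>80)&(d>250)&(w[...,0]>400)&(w[...,1]>-260);print('cooker', w[q][:,:2].min(0))
E
python3 -c "
import cv2;i=cv2.imread('pics/w1.png')[200:340,270:420];cv2.imwrite('pics/c1.png',cv2.resize(i,None,fx=4,fy=4))"
```

```text
caddy ((506.45843505859375, -265.52935791015625), (65.63832092285156, 316.47857666015625), 62.74029541015625)
tin ((602.4769287109375, -311.4482727050781), (35.52622985839844, 50.559715270996094), 63.95145034790039) 985 [ 601.53450978 -311.11966208   89.34211495]
far box s min [192.31823774 194.7298095  203.6701421 ] zmax [ 91.15732213 103.62118652 106.21265239]
cooker [ 553.11813028 -259.41712866]
```

View pics/c1.png

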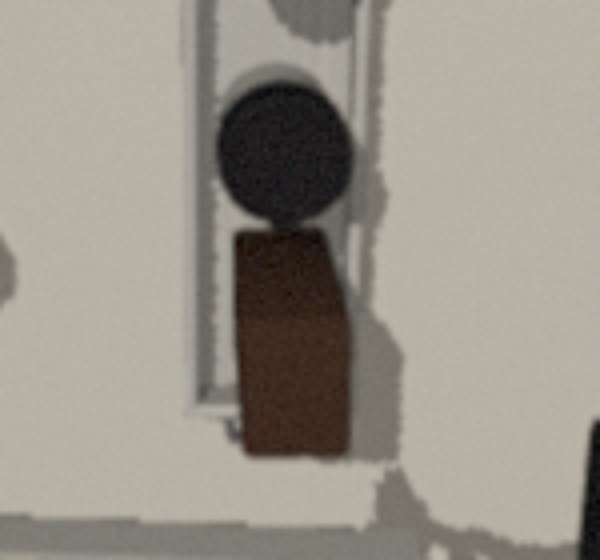

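The crop confirms the dark brown box in the caddy: its top is at about (343,295) in the full image, and it measured 35.5 x 50.6 mm at z 89. That matches the tea tin.

```bash
python3 -c "
from go import *
plan(63.5,(602.5,-311.4,200),(602.5,-311.4,60))"
```

```text
t 2.7 p [ 480.3 -288.4  330.2] w 85.0 f 0.0 rv [ 0.0017  0.0001 -0.0179]
(602.5, -311.4, 200) -> [-0.119   0.0359  0.1303]
(602.5, -311.4, 60) -> [-0.119   0.0357  0.2703]
```

Request:
{"op": "send_rows", "data": {
  "commands": [
    [[0.0017,0,-0.018,-0.119,0.036,0.13,1],[0.0017,0,-0.018,-0.119,0.036,0.13,1],[0.0017,0,-0.018,-0.119,0.036,0.13,1],[0.0017,0,-0.018,-0.119,0.036,0.13,1],[0.0017,0,-0.018,-0.119,0.036,0.15,1],[0.0017,0,-0.018,-0.119,0.036,0.18,1],[0.0017,0,-0.018,-0.119,0.036,0.21,1],[0.0017,0,-0.018,-0.119,0.036,0.24,1],[0.0017,0,-0.018,-0.119,0.036,0.27,1],[0.0017,0,-0.018,-0.119,0.036,0.27,1],[0.0017,0,-0.018,-0.119,0.036,0.27,0],[0.0017,0,-0.018,-0.119,0.036,0.27,0],[0.0017,0,-0.018,-0.119,0.036,0.27,0],[0.0017,0,-0.018,-0.119,0.036,0.27,0],[0.0017,0,-0.018,-0.119,0.036,0.27,0],[0.0017,0,-0.018,-0.119,0.036,0.27,0],[0.0017,0,-0.018,-0.119,0.036,0.27,0],[0.0017,0,-0.018,-0.119,0.036,0.27,0]]
  ],
  "squeeze": 60
}}

```text
time_s: 4.95
eef_pos: [603.5, -313.3, 61.9]
tool_rot: [[-0.894, 0.447, 0.003], [0.447, 0.894, -0.002], [-0.003, -0.001, -1.0]]
ft_force: [-0.4, -0.6, 7.3]
grip_width: 34.7
gripper_force: 61.3
```

```bash
python3 -c "
from go import *
plan(63.5,(602.5,-311.4,160),(482,-24,160),(482,-24,67.5))"
```

```text
t 4.95 p [ 603.5 -313.3   61.9] w 34.7 f 61.34997010231018 rv [-0.0009  0.0033 -0.0013]
(602.5, -311.4, 160) -> [ 0.0015  0.0012 -0.0981]
(482, -24, 160) -> [ 0.2378  0.2043 -0.099 ]
(482, -24, 67.5) -> [ 0.2381  0.2044 -0.0065]
```

Request:
{"op": "send_rows", "data": {
  "commands": [
    [[0,0.003,0,0,0,-0.02,0],[0,0.003,0,0,0,-0.05,0],[0,0.003,0,0,0,-0.08,0],[0,0.003,0,0,0,-0.1,0],[0,0.003,0,0,0,-0.1,0],[0,0.003,0,0,0,-0.1,0]]
  ]
}}

```text
time_s: 5.7
eef_pos: [601.7, -311.7, 158.7]
tool_rot: [[-0.894, 0.447, -0.005], [0.447, 0.894, 0.003], [0.006, 0.0, -1.0]]
ft_force: [0.6, -0.4, -2.5]
grip_width: 34.8
gripper_force: 60.4
```

```bash
python3 -c "
from go import *
plan(90,(478,-26,160),(478,-26,71),(478,-26,68))"
```

```text
t 5.7 p [ 601.7 -311.7  158.7] w 34.8 f 60.409584045410156 rv [ 0.0017 -0.0054 -0.4638]
(478, -26, 160) -> [2.384e-01 2.002e-01 2.000e-04]
(478, -26, 71) -> [0.2379 0.2001 0.0892]
(478, -26, 68) -> [0.2379 0.2001 0.0922]
```

Request:
{"op": "send_rows", "data": {
  "commands": [
    [[0,-0.002,-0.06,0.03,0.025,0,0],[0,-0.002,-0.12,0.06,0.05,0,0],[0,-0.003,-0.18,0.09,0.075,0,0],[0,-0.003,-0.24,0.12,0.1,0,0],[0,-0.004,-0.3,0.15,0.125,0,0],[0,-0.004,-0.36,0.18,0.15,0,0],[0,-0.005,-0.42,0.21,0.175,0,0],[0,-0.005,-0.464,0.238,0.2,0,0],[0,-0.005,-0.464,0.238,0.2,0,0],[0,-0.005,-0.464,0.238,0.2,0,0],[0,-0.005,-0.464,0.238,0.2,0.03,0],[0,-0.005,-0.464,0.238,0.2,0.06,0],[0,-0.005,-0.464,0.238,0.2,0.075,0],[0,-0.005,-0.464,0.238,0.2,0.075,0],[0,-0.005,-0.464,0.238,0.2,0.075,0]]
  ]
}}

```text
time_s: 7.58
eef_pos: [479.8, -27.7, 85.9]
tool_rot: [[-1.0, 0.001, 0.003], [0.001, 1.0, -0.0], [-0.003, -0.0, -1.0]]
ft_force: [0.7, 0.8, -2.1]
grip_width: 35.0
gripper_force: 60.4
```

```bash
python3 - <<'E'
from go import *
plan(90,(478,-26,70),(478,-26,68))
from meas import *
im,d,P=shot('side','s2.png')
w=pts(d,P);m=(d>0)&(abs(w[...,0]-478)<60)&(abs(w[...,1]+26)<60)&(im.sum(2)<300)&(im[...,0]>im[...,2]*1.15)&(w[...,2]<70)
print(m.sum(),np.percentile(w[m][:,2],[0,1,2,5,50]) if m.any() else '')
cv2.imwrite('pics/c2.png',cv2.resize(im[180:360,140:340,::-1],None,fx=3,fy=3))
E
```

```text
t 7.58 p [479.8 -27.7  85.9] w 35.0 f 60.416014194488525 rv [-0.0001  0.0031 -0.0008]
(478, -26, 70) -> [0.0018 0.0017 0.0159]
(478, -26, 68) -> [0.0018 0.0017 0.0179]
2292 [-306.13076427 -282.20257559 -280.98679314 -279.87125771 -255.92276672]
```

View pics/c2.png

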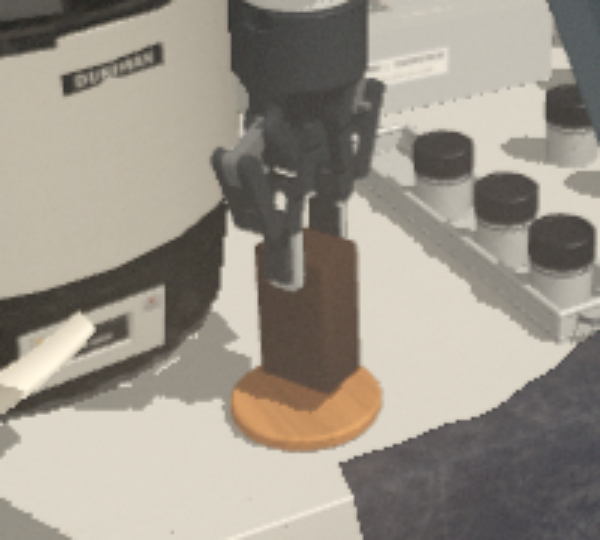

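The crop shows the tin held upright over the stand (crop pixel (308,310)), with the gripper clear of the cooker. I'll lower it now.

Request:
{"op": "send_rows", "data": {
  "commands": [
    [[0,0.003,0,0.001,0.001,0.006,0],[0,0.003,0,0.001,0.001,0.012,0],[0,0.003,0,0.001,0.001,0.015,0],[0,0.003,0,0.001,0.001,0.016,0],[0,0.003,0,0.001,0.001,0.0165,0],[0,0.003,0,0.001,0.001,0.0165,0]]
  ]
}}

```text
time_s: 8.38
eef_pos: [478.0, -25.9, 69.3]
tool_rot: [[-1.0, -0.0, -0.001], [-0.0, 1.0, 0.0], [0.001, 0.0, -1.0]]
ft_force: [0.8, 0.1, -1.8]
grip_width: 34.6
gripper_force: 60.4
```

Not touching yet (force still about −2 N), so I'll step down gently.

Request:
{"op": "send_rows", "data": {
  "commands": [
    [[0,-0.001,0,0,0,0.0005,0],[0,-0.001,0,0,0,0.001,0],[0,-0.001,0,0,0,0.001,0]]
  ]
}}

```text
time_s: 8.75
eef_pos: [478.1, -25.9, 68.9]
tool_rot: [[-1.0, -0.0, 0.001], [-0.0, 1.0, -0.0], [-0.001, -0.0, -1.0]]
ft_force: [-1.4, 0.2, 4.1]
grip_width: 34.6
gripper_force: 61.3
```

Request:
{"op": "send_rows", "data": {
  "commands": [
    [[0,0,0,0,0,0,0.6],[0,0,0,0,0,0,0.7],[0,0,0,0,0,0,0.8],[0,0,0,0,0,0,0.8],[0,0,0,0,0,-0.03,0.8],[0,0,0,0,0,-0.08,0.8],[0,0,0,0,0,-0.13,0.8],[0,0,0,0,0,-0.16,0.8],[0,0,0,0,0,-0.16,0.8]]
  ]
}}

```text
time_s: 9.88
eef_pos: [479.5, -26.3, 230.5]
tool_rot: [[-1.0, -0.0, 0.006], [-0.0, 1.0, -0.001], [-0.006, -0.001, -1.0]]
ft_force: [0.7, 0.3, -1.3]
grip_width: 68.3
gripper_force: 0.0
```

```bash
cat > cad.py <<'E'
from go import *
A=-27.3
C=np.array([504.5,-265.0]);a=np.deg2rad(A);cx=np.array([np.cos(a),np.sin(a)]);cy=np.array([-cx[1],cx[0]])
def st(p): r=np.array(p)[:2]-C;return r@cx,r@cy
def xy(s,t=0): return C+s*cx+t*cy
E
python3 - <<'E'
from cad import *
z=np.load('pics/w1.npz');P={'intrinsics':z['K'],'world_to_cam':z['T']};w=pts(z['d'],P)
r=w[...,:2]-C;S=r@cx;T=r@cy
m=(w[...,2]>17)&(w[...,2]<25)&(abs(S)<162)&(abs(T)<40)&(z['im'].sum(2)>250)
print('T ext',np.percentile(T[m],[0.5,2,10,90,98,99.5]),'S',np.percentile(S[m],[.2,.5,1,2,5,98,99,99.5,99.8]))
for lo,hi in((-120,-70),(-70,-10),(0,60),(60,140)):
    q=m&(S>lo)&(S<hi);print(lo,'left T',np.median(T[q&(T>20)]),'right',np.median(T[q&(T<-20)]))
for k in((404.8,-210.3),(467.5,-246.1),(541.5,-282.5)): print(np.round(st(k),1))
p=xy(41.6);print(p)
plan(90+A,(500,-250,300))
E
```

```text
T ext [-32.2457053  -32.0889642  -31.35209723  31.40351862  32.51523268
  32.77681927] S [-156.66169327 -154.78754651 -154.49452673 -154.37462223 -153.08311272
  150.27164518  152.21868149  153.31899545  159.75969325]
-120 left T 30.24416281590331 right -28.87190473719671
-70 left T 29.82150543955745 right -28.97681302069347
0 left T 29.78346923580872 right -29.098928849630145
60 left T 30.255511507316243 right -29.882629960972245
[-113.7    2.9]
[-41.5  -0.2]
[40.9  1.4]
[ 541.46647688 -284.07982147]
t 9.88 p [479.5 -26.3 230.5] w 68.3 f 0.0 rv [-0.      0.0061  0.4768]
(500, -250, 300) -> [-0.0209 -0.2238 -0.069 ]
```

```bash
python3 - <<'E'
from cad import *
p=xy(40.9,1.2);q=xy(23.5,0.5);print(p,q)
plan(90+A,(*p,150),(*p,43),(*q,43))
E
```

```text
[ 541.39482428 -282.6924261 ] [ 525.61182974 -275.33395591]
t 9.88 p [479.5 -26.3 230.5] w 68.3 f 0.0 rv [-0.      0.0061  0.4768]
(np.float64(541.3948242809686), np.float64(-282.69242609922253), 150) -> [-0.0614 -0.2563  0.0812]
(np.float64(541.3948242809686), np.float64(-282.69242609922253), 43) -> [-0.0608 -0.2562  0.1882]
(np.float64(525.6118297446334), np.float64(-275.33395591405394), 43) -> [-0.045  -0.2488  0.1881]
```

Request:
{"op": "send_rows", "data": {
  "commands": [
    [[0,0.006,0.1,-0.02,-0.06,0,0.8],[0,0.006,0.25,-0.04,-0.12,0,0.8],[0,0.006,0.4,-0.06,-0.18,0.03,0.8],[0,0.006,0.477,-0.061,-0.24,0.06,0.8],[0,0.006,0.477,-0.061,-0.256,0.08,0.8],[0,0.006,0.477,-0.061,-0.256,0.08,0.8],[0,0.006,0.477,-0.061,-0.256,0.08,0.8],[0,0.006,0.477,-0.061,-0.256,0.12,0.8],[0,0.006,0.477,-0.061,-0.256,0.16,0.8],[0,0.006,0.477,-0.061,-0.256,0.187,0.8],[0,0.006,0.477,-0.061,-0.256,0.187,0.8],[0,0.006,0.477,-0.061,-0.256,0.187,0.8],[0,0.006,0.477,-0.061,-0.256,0.187,0],[0,0.006,0.477,-0.061,-0.256,0.187,0],[0,0.006,0.477,-0.061,-0.256,0.187,0],[0,0.006,0.477,-0.061,-0.256,0.187,0],[0,0.006,0.477,-0.061,-0.256,0.187,0]]
  ],
  "squeeze": 25
}}

```text
time_s: 12.0
eef_pos: [540.1, -282.6, 43.1]
tool_rot: [[-0.888, 0.459, -0.003], [0.459, 0.888, -0.0], [0.002, -0.001, -1.0]]
ft_force: [-0.5, 1.0, 6.4]
grip_width: 44.0
gripper_force: 24.9
```

```bash
python3 - <<'E'
from cad import *
print(st(manip.get_obs()['eef_pos']))
plan(90+A,(*xy(23.5,0.5),43))
E
```

```text
(np.float64(39.695116414713205), np.float64(0.6601831866968815))
t 12.0 p [ 540.1 -282.6   43.1] w 44.0 f 24.91450846195221 rv [-0.0015 -0.0024 -0.0008]
(np.float64(525.6118297446334), np.float64(-275.33395591405394), 43) -> [ 0.0162 -0.0002  0.0001]
```

Request:
{"op": "send_rows", "data": {
  "commands": [
    [[0,0,0,0.004,0,0,0],[0,0,0,0.008,0,0,0],[0,0,0,0.012,0,0,0],[0,0,0,0.016,0,0,0],[0,0,0,0.0165,0,0,0],[0,0,0,0.0165,0,0,0],[0,0,0,0.0165,0,0,0.8],[0,0,0,0.0165,0,0,0.8],[0,0,0,0.0165,0,0,0.8],[0,0,0,0.0165,0,-0.02,0.8],[0,0,0,0.0165,0,-0.06,0.8],[0,0,0,0.0165,0,-0.07,0.8],[0,0,0,0.0165,0,-0.07,0.8]]
  ]
}}

```text
time_s: 13.62
eef_pos: [524.7, -274.4, 111.4]
tool_rot: [[-0.888, 0.459, -0.005], [0.459, 0.888, 0.001], [0.005, -0.001, -1.0]]
ft_force: [-0.3, 0.1, -0.3]
grip_width: 68.2
gripper_force: 0.0
```

```bash
python3 - <<'E'
from cad import *
print(st(manip.get_obs()['eef_pos']))
plan(90+A,(*xy(-41.5,0.2),113),(*xy(-41.5,0.2),43))
E
```

```text
(np.float64(22.29539222811562), np.float64(0.9414721299684372))
t 13.62 p [ 524.7 -274.4  111.4] w 68.2 f 0.0 rv [-0.0013 -0.0053 -0.0003]
(np.float64(467.7141147557165), np.float64(-245.78832004236995), 113) -> [ 0.0638 -0.0008 -0.0013]
(np.float64(467.7141147557165), np.float64(-245.78832004236995), 43) -> [ 0.0634 -0.0007  0.0687]
```

Request:
{"op": "send_rows", "data": {
  "commands": [
    [[0,-0.005,0,0.03,0,0,0.8],[0,-0.005,0,0.063,0,0,0.8],[0,-0.005,0,0.063,0,0,0.8],[0,-0.005,0,0.063,0,0.035,0.8],[0,-0.005,0,0.063,0,0.068,0.8],[0,-0.005,0,0.063,0,0.068,0.8],[0,-0.005,0,0.063,0,0.068,0],[0,-0.005,0,0.063,0,0.068,0],[0,-0.005,0,0.063,0,0.068,0],[0,-0.005,0,0.063,0,0.068,0],[0,-0.005,0,0.063,0,0.068,0]]
  ]
}}

```text
time_s: 15.0
eef_pos: [469.0, -245.9, 44.4]
tool_rot: [[-0.888, 0.459, 0.0], [0.459, 0.888, -0.002], [-0.001, -0.002, -1.0]]
ft_force: [0.3, -1.4, 4.8]
grip_width: 43.8
gripper_force: 26.3
```

```bash
python3 - <<'E'
from cad import *
print(st(manip.get_obs()['eef_pos']))
plan(90+A,(*xy(-26,0.5),43),(*xy(-113.7,2),43))
E
```

```text
(np.float64(-40.291189715792385), np.float64(0.680294005995209))
t 15.0 p [ 469.  -245.9   44.4] w 43.8 f 26.318727135658264 rv [-0.0017  0.0012 -0.0003]
(np.float64(481.62527672821346), np.float64(-252.63080296708034), 43) -> [-0.0143 -0.0002  0.0015]
(np.float64(404.38151975610094), np.float64(-211.0743111898235), 43) -> [0.0734 0.0013 0.0013]
```

Request:
{"op": "send_rows", "data": {
  "commands": [
    [[0,0.001,0,-0.004,0,0,0],[0,0.001,0,-0.008,0,0,0],[0,0.001,0,-0.012,0,0,0],[0,0.001,0,-0.0145,0,0,0],[0,0.001,0,-0.0145,0,0,0],[0,0.001,0,-0.0145,0,0,0],[0,0.001,0,-0.0145,0,0,0.8],[0,0.001,0,-0.0145,0,0,0.8],[0,0.001,0,-0.0145,0,0,0.8],[0,0.001,0,-0.0145,0,-0.03,0.8],[0,0.001,0,-0.0145,0,-0.07,0.8],[0,0.001,0,0.03,0.0015,-0.07,0.8],[0,0.001,0,0.073,0.0015,-0.07,0.8],[0,0.001,0,0.073,0.0015,-0.07,0.8],[0,0.001,0,0.073,0.0015,-0.04,0.8],[0,0.001,0,0.073,0.0015,0,0.8],[0,0.001,0,0.073,0.0015,0.001,0.8],[0,0.001,0,0.073,0.0015,0.001,0.8]]
  ]
}}

```text
time_s: 17.25
eef_pos: [405.0, -211.1, 43.0]
tool_rot: [[-0.889, 0.459, -0.002], [0.459, 0.889, -0.001], [0.001, -0.001, -1.0]]
ft_force: [-0.7, 0.4, -0.1]
grip_width: 68.4
gripper_force: 0.0
```

Request:
{"op": "send_rows", "data": {
  "commands": [
    [[0,0,0,0,0,0,0],[0,0,0,0,0,0,0],[0,0,0,0,0,0,0],[0,0,0,0,0,0,0],[0,0,0,0,0,0,0]]
  ]
}}

```text
time_s: 17.88
eef_pos: [405.1, -211.2, 44.0]
tool_rot: [[-0.888, 0.459, 0.0], [0.459, 0.888, -0.002], [-0.001, -0.002, -1.0]]
ft_force: [0.0, -0.1, 6.4]
grip_width: 44.2
gripper_force: 24.9
```

```bash
python3 - <<'E'
from cad import *
print(st(manip.get_obs()['eef_pos']))
plan(90+A,(*xy(-124.5,0.5),43),(440,-280,330))
E
```

```text
(np.float64(-112.99445074289666), np.float64(2.1931747950376894))
t 17.88 p [ 405.1 -211.2   44. ] w 44.2 f 24.861675202846527 rv [-0.0019  0.0014 -0.0004]
(np.float64(394.096479311701), np.float64(-207.4538218503753), 43) -> [ 0.0115 -0.0017  0.001 ]
(440, -280, 330) -> [-0.063  -0.0456 -0.2858]
```

Slide kept_1 over, release it, then rise to the viewing pose.

Request:
{"op": "send_rows", "data": {
  "commands": [
    [[0,0.001,0,0.004,0,0,0],[0,0.001,0,0.008,-0.001,0,0],[0,0.001,0,0.0115,-0.0015,0,0],[0,0.001,0,0.0115,-0.0015,0,0],[0,0.001,0,0.0115,-0.0015,0,0],[0,0.001,0,0.0115,-0.0015,0,0.8],[0,0.001,0,0.0115,-0.0015,0,0.8],[0,0.001,0,0.0115,-0.0015,0,0.8],[0,0.001,0,0.0115,-0.0015,-0.03,0.8],[0,0.001,0,0.0115,-0.0015,-0.08,0.8],[0,0.001,0,-0.063,-0.046,-0.286,0.8],[0,0.001,0,-0.063,-0.046,-0.286,0.8],[0,0.001,0,-0.063,-0.046,-0.286,0.8],[0,0.001,0,-0.063,-0.046,-0.286,0.8],[0,0.001,0,-0.063,-0.046,-0.286,0.8],[0,0.001,0,-0.063,-0.046,-0.286,0.8],[0,0.001,0,-0.063,-0.046,-0.286,0.8]]
  ]
}}

```text
time_s: 20.0
eef_pos: [438.5, -278.9, 326.5]
tool_rot: [[-0.889, 0.459, -0.007], [0.459, 0.889, 0.004], [0.008, 0.0, -1.0]]
ft_force: [0.4, -0.1, -0.9]
grip_width: 68.4
gripper_force: 0.0
```

```bash
cat > look.py <<'E'
from cad import *
def look(f):
    im,d,P=shot('wrist',f);w=pts(d,P)
    m=(d>260)&(w[...,2]>48)&(w[...,2]<63)&(w[...,0]>300)&(w[...,0]<660)&(w[...,1]>-520)&(w[...,1]<-150)
    n,l,s,c=cv2.connectedComponentsWithStats(m.astype(np.uint8),connectivity=4)
    for i in range(1,n):
        q=w[l==i]
        if s[i,4]<400: continue
        zt=np.percentile(q[:,2],60);q=q[q[:,2]>zt-4];ct=(q.min(0)+q.max(0))/2
        if np.ptp(q[:,0])<65: print('px',c[i].round(),'ctr',ct[:2].round(1),'ext',np.ptp(q,0)[:2].round(1),'z',round(float(zt),1),'s,t',np.round(st(ct),1))
    for nm,x,y,r,lo,hi in(('bowl',405,-471,60,22,34),('tea',478,-26,45,88,100),('cup',514,-545,70,66,80)):
        q=w[(d>200)&(np.hypot(w[...,0]-x,w[...,1]-y)<r)&(w[...,2]>lo)&(w[...,2]<hi)]
        if len(q): print(nm,len(q),((q.min(0)+q.max(0))/2).round(1),np.ptp(q,0).round(1))
    return im
E
python3 -c "
from look import *
look('w3.png');plan(90+A,(400,-300,300))"
```

```text
px [352. 147.] ctr [ 398.4 -208.7] ext [45.4 45.2] z 58.9 s,t [-120.1    1.4]
px [236. 180.] ctr [ 368.3 -355.5] ext [45.  45.4] z 54.9 s,t [ -79.5 -142.9]
px [349. 215.] ctr [ 473.4 -248.4] ext [45.6 44.3] z 58.9 s,t [-35.2   0.5]
px [236. 234.] ctr [ 428.7 -392.2] ext [45.5 45.4] z 54.9 s,t [  -9.1 -147.8]
px [348. 264.] ctr [ 533.3 -279. ] ext [45.8 45.4] z 58.8 s,t [32.   0.7]
px [247. 288.] ctr [ 502.9 -421. ] ext [45.9 45.4] z 54.8 s,t [  70.1 -139.3]
px [266. 373.] ctr [ 633.5 -463.7] ext [52.7 93.5] z 57.1 s,t [ 205.8 -117.4]
bowl 1082 [ 405.1 -469.8   26.7] [75.3 76.5  9.4]
tea 1822 [477.6 -25.1  93.5] [51.  37.3 11. ]
cup 304 [ 509.6 -564.1   71. ] [51.  71.1  9.7]
t 20.05 p [ 438.7 -279.1  326.8] w 68.6 f 0.0 rv [ 0.0001 -0.007  -0.0001]
(400, -300, 300) -> [ 0.0246 -0.0363  0.0269]
```

View pics/w3.png

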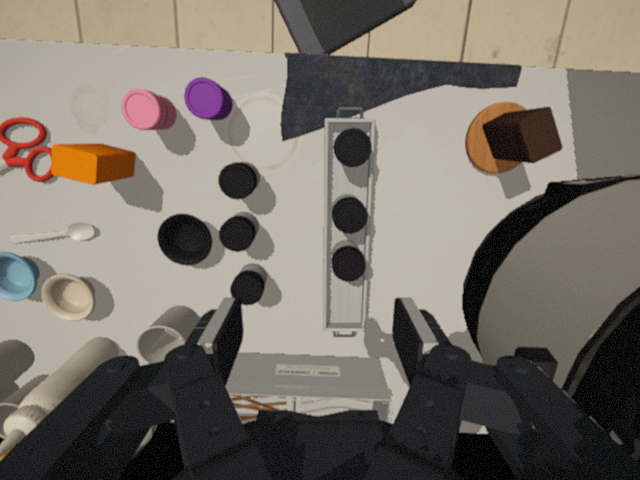

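The view shows the tea tin standing on the stand at (520,135). The kept tins in the caddy at (352,147), (349,215) and (348,264) moved only about half as far as I commanded, because the light grip slipped. I'll repeat the slides with a firmer grip.

```bash
python3 -c "
from cad import *
plan(90+A,(*xy(-120.1,1.2),120),(*xy(-120.1,1.2),43))"
```

```text
t 20.05 p [ 438.7 -279.1  326.8] w 68.6 f 0.0 rv [ 0.0001 -0.007  -0.0001]
(np.float64(398.3274498235218), np.float64(-208.84984782724783), 120) -> [0.0667 0.0439 0.2072]
(np.float64(398.3274498235218), np.float64(-208.84984782724783), 43) -> [0.0661 0.0439 0.2842]
```

Request:
{"op": "send_rows", "data": {
  "commands": [
    [[0,-0.007,0,0.066,0.044,0.2,0.8],[0,-0.007,0,0.066,0.044,0.2,0.8],[0,-0.007,0,0.066,0.044,0.2,0.8],[0,-0.007,0,0.066,0.044,0.2,0.8],[0,-0.007,0,0.066,0.044,0.2,0.8],[0,-0.007,0,0.066,0.044,0.2,0.8],[0,-0.007,0,0.066,0.044,0.24,0.8],[0,-0.007,0,0.066,0.044,0.27,0.8],[0,-0.007,0,0.066,0.044,0.284,0.8],[0,-0.007,0,0.066,0.044,0.284,0.8],[0,-0.007,0,0.066,0.044,0.284,0.8],[0,-0.007,0,0.066,0.044,0.284,0],[0,-0.007,0,0.066,0.044,0.284,0],[0,-0.007,0,0.066,0.044,0.284,0],[0,-0.007,0,0.066,0.044,0.284,0],[0,-0.007,0,0.066,0.044,0.284,0]]
  ],
  "squeeze": 80
}}

```text
time_s: 22.05
eef_pos: [408.1, -219.3, 53.1]
tool_rot: [[-0.889, 0.458, 0.023], [0.458, 0.889, -0.023], [-0.031, -0.01, -0.999]]
ft_force: [-4.0, -6.6, 66.3]
grip_width: 11.4
gripper_force: 86.3
```

Request:
{"op": "send_rows", "data": {
  "commands": [
    [[0,0,0,0.002,0,-0.001,0],[0,0,0,0.004,0,-0.001,0],[0,0,0,0.0045,0,-0.001,0],[0,0,0,0.0045,0,-0.001,0],[0,0,0,0.0045,0,-0.001,0]]
  ]
}}

```text
time_s: 22.68
eef_pos: [405.2, -217.6, 53.4]
tool_rot: [[-0.888, 0.459, 0.025], [0.459, 0.888, -0.023], [-0.033, -0.009, -0.999]]
ft_force: [0.1, -6.0, 58.6]
grip_width: 10.9
gripper_force: 84.3
```

```bash
python3 -c "
from cad import *
print(st(manip.get_obs()['eef_pos']))
plan(90+A,(*xy(-35.2,.6),113),(*xy(-35.2,.6),43))"
```

```text
(np.float64(-109.9204916283562), np.float64(-3.4419305655519694))
t 22.68 p [ 405.2 -217.6   53.4] w 10.9 f 84.2736792191863 rv [-0.0094  0.033  -0.0003]
(np.float64(473.49586314323636), np.float64(-248.32236534255915), 113) -> [-0.0766  0.0035 -0.0571]
(np.float64(473.49586314323636), np.float64(-248.32236534255915), 43) -> [-0.0743  0.0042  0.0129]
```

The fingers closed to 11 mm, so something went wrong. I'll look before moving.

```bash
python3 - <<'E'
from h import *
im,d,P=shot('side');im2,_,_=shot('wrist')
a=cv2.resize(im[180:320,240:400,::-1],(800,600),interpolation=cv2.INTER_CUBIC)
b=im2[60:360,200:500,::-1]
b=cv2.resize(b,(400,400));a=cv2.resize(a,(400,400))
cv2.imwrite('pics/c4.png',np.hstack([a,b]))
E
```

```text
(no output)
```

View pics/c4.png

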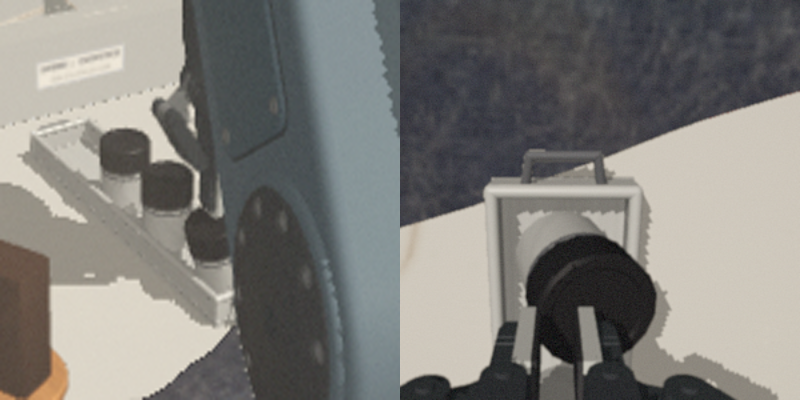

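Kept_1 is tilted: the fingers landed on its lid (crop pixel (590,300)) because the arm was still moving sideways as it descended. I'll rise slowly so it settles back upright, then look again.

Request:
{"op": "send_rows", "data": {
  "commands": [
    [[0,0,0,0,0,-0.005,0],[0,0,0,0,0,-0.01,0],[0,0,0,0,0,-0.015,0],[0,0,0,0,0,-0.02,0],[0,0,0,0,0,-0.025,0],[0,0,0,0,0,-0.03,0],[0,0,0,0,0,-0.035,0],[0,0,0,0,0,-0.06,0],[0,0,0,0,0,-0.09,0],[0,0,0,0,0,-0.09,0]]
  ]
}}

```text
time_s: 24.02
eef_pos: [397.2, -209.3, 137.4]
tool_rot: [[-0.889, 0.459, 0.006], [0.459, 0.889, -0.006], [-0.008, -0.002, -1.0]]
ft_force: [1.1, 0.3, -0.6]
grip_width: 0.0
gripper_force: 0.0
```

```bash
python3 -c "
from look import *
look('w4.png');o=manip.get_obs();print(o['joints'].round(1));plan(90+A,(440,-290,300))"
```

```text
px [136. 304.] ctr [ 374.4 -355.4] ext [34.6 45.4] z 54.7 s,t [ -74.1 -140. ]
px [140. 368.] ctr [ 425.3 -391.8] ext [38.6 45.4] z 54.7 s,t [ -12.2 -149. ]
bowl 2382 [ 405.3 -468.8   26.6] [75.5 75.9  9.2]
tea 2258 [477.3 -30.7  93.1] [51.9 26.2 10.2]
[ -42.1   24.9  112.    -0.    42.7 -104.8]
t 24.07 p [ 396.5 -208.7  136.3] w -0.1 f 0.0 rv [-0.0017  0.006  -0.0003]
(440, -290, 300) -> [-0.077  -0.0525 -0.1631]
```

View pics/w4.png

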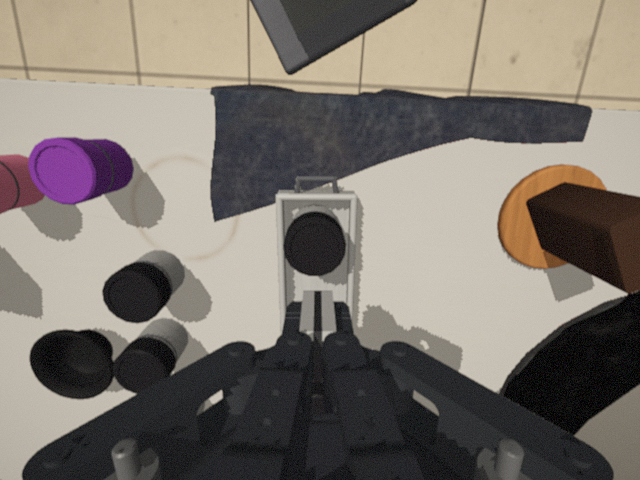

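Kept_1 is upright again at (315,243). I'll rise to re-measure everything.

Request:
{"op": "send_rows", "data": {
  "commands": [
    [[0,0.006,0,-0.077,-0.0525,-0.163,0.8],[0,0.006,0,-0.077,-0.0525,-0.163,0.8],[0,0.006,0,-0.077,-0.0525,-0.163,0.8],[0,0.006,0,-0.077,-0.0525,-0.163,0.8],[0,0.006,0,-0.077,-0.0525,-0.163,0.8],[0,0.006,0,-0.077,-0.0525,-0.163,0.8],[0,0.006,0,-0.077,-0.0525,-0.163,0.8]]
  ]
}}

```text
time_s: 24.95
eef_pos: [439.1, -288.8, 297.5]
tool_rot: [[-0.889, 0.459, -0.005], [0.459, 0.889, 0.003], [0.006, 0.0, -1.0]]
ft_force: [-1.3, 0.4, -0.6]
grip_width: 68.4
gripper_force: 0.0
```

```bash
python3 -c "
from look import *
look('w5.png');plan(90+A,(*xy(-120.1,1.2),120))"
```

```text
px [361. 140.] ctr [ 395.9 -209.6] ext [45.1 45.4] z 58.9 s,t [-121.9   -0.6]
px [238. 178.] ctr [ 368.7 -355.8] ext [44.8 45.6] z 54.9 s,t [ -79.1 -143. ]
px [359. 216.] ctr [ 473.4 -248.4] ext [45.7 44.9] z 58.9 s,t [-35.2   0.5]
px [238. 236.] ctr [ 428.8 -392.3] ext [45.8 45. ] z 54.9 s,t [  -8.9 -147.9]
px [357. 268.] ctr [ 533.4 -279. ] ext [45.3 45.5] z 58.7 s,t [32.1  0.8]
px [250. 293.] ctr [ 503.  -419.8] ext [45.4 43.3] z 54.8 s,t [  69.6 -138.3]
px [267. 383.] ctr [ 632.2 -467.3] ext [55.3 97.7] z 57.3 s,t [ 206.3 -121.2]
bowl 1238 [ 404.9 -469.7   26.9] [74.7 75.7  9.8]
tea 2200 [477.8 -25.   93.5] [51.5 37.7 10.8]
cup 219 [ 502.5 -563.2   70.7] [36.9 69.3  9.4]
t 25.0 p [ 439.3 -289.1  297.8] w 68.6 f 0.0 rv [-0.0003 -0.0047  0.0001]
(np.float64(398.3274498235218), np.float64(-208.84984782724783), 120) -> [0.0724 0.0526 0.1781]
```

```bash
python3 -c "
from cad import *
plan(90+A,(*xy(32,0.7),130))"
```

```text
t 25.0 p [ 439.3 -289.1  297.8] w 68.6 f 0.0 rv [-0.0003 -0.0047  0.0001]
(np.float64(533.2568061330974), np.float64(-279.05475368063964), 130) -> [-0.0797  0.0521  0.1674]
```

Request:
{"op": "send_rows", "data": {
  "commands": [
    [[0,-0.005,0,-0.08,0.052,0.167,0.8],[0,-0.005,0,-0.08,0.052,0.167,0.8],[0,-0.005,0,-0.08,0.052,0.167,0.8],[0,-0.005,0,-0.08,0.052,0.167,0.8],[0,-0.005,0,-0.08,0.052,0.167,0.8],[0,-0.005,0,-0.08,0.052,0.167,0.8],[0,-0.005,0,-0.08,0.052,0.167,0.8],[0,-0.005,0,-0.08,0.052,0.167,0.8]]
  ]
}}

```text
time_s: 26.0
eef_pos: [534.6, -281.1, 133.6]
tool_rot: [[-0.888, 0.459, 0.004], [0.459, 0.888, -0.004], [-0.006, -0.002, -1.0]]
ft_force: [-0.0, 0.9, 0.4]
grip_width: 68.4
gripper_force: 0.0
```

```bash
python3 -c "
from cad import *
plan(90+A,(*xy(32,0.7),43))"
```

```text
t 26.0 p [ 534.6 -281.1  133.6] w 68.4 f 0.0 rv [-0.0017  0.0058 -0.0009]
(np.float64(533.2568061330974), np.float64(-279.05475368063964), 43) -> [0.0026 0.0013 0.0906]
```

Request:
{"op": "send_rows", "data": {
  "commands": [
    [[0,0,0,0,0,0.03,0.8],[0,0,0,0,0,0.06,0.8],[0,0,0,0,0,0.087,0.8],[0,0,0,0,0,0.087,0.8],[0,0,0,0,0,0.087,0.8],[0,0,0,0,0,0.087,0],[0,0,0,0,0,0.087,0],[0,0,0,0,0,0.087,0],[0,0,0,0,0,0.087,0],[0,0,0,0,0,0.086,0],[0,0,0,0,0,0.086,0]]
  ]
}}

```text
time_s: 27.38
eef_pos: [540.5, -291.5, 56.6]
tool_rot: [[-0.89, 0.456, 0.018], [0.456, 0.89, -0.024], [-0.027, -0.013, -1.0]]
ft_force: [-9.2, -11.4, 39.7]
grip_width: 1.1
gripper_force: 40.0
```

Request:
{"op": "send_rows", "data": {
  "commands": [
    [[0,0,0,0.002,0,0,0],[0,0,0,0.004,0,0,0],[0,0,0,0.006,0,0,0],[0,0,0,0.008,0,0,0],[0,0,0,0.0095,0,0,0],[0,0,0,0.0095,0,0,0],[0,0,0,0.0095,0,0,0]]
  ]
}}

```text
time_s: 28.25
eef_pos: [528.4, -279.2, 49.6]
tool_rot: [[-0.889, 0.458, 0.008], [0.458, 0.889, -0.009], [-0.011, -0.004, -1.0]]
ft_force: [-2.4, -2.2, 17.4]
grip_width: 0.0
gripper_force: 8.9
```

```bash
python3 - <<'E'
from cad import *
print(st(manip.get_obs()['eef_pos']),manip.get_obs()['ft_force'])
im,d,P=shot('wrist');cv2.imwrite('pics/c6.png',im[60:380,180:480,::-1])
plan(90+A,(*xy(22.5,0.5),43))
E
```

```text
(np.float64(27.80593467490832), np.float64(-1.6712054123845645)) [-2.41289848 -2.19735122 17.39489733]
t 28.3 p [ 528.5 -279.2   49.6] w 0.2 f 8.913756650872529 rv [-0.0044  0.011   0.0006]
(np.float64(524.7232125119785), np.float64(-274.8753063595696), 43) -> [0.0054 0.0022 0.0066]
```

View pics/c6.png

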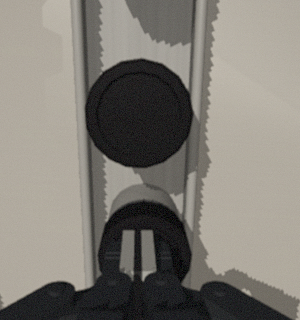

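The crop shows the shut fingers on kept_3's lid at (140,240), with the tin slightly tilted. At this opening the pads sit further back, so gripping at TCP 43 only catches the tin's top edge. I'll rise, re-measure and grip about 8 mm lower.

Request:
{"op": "send_rows", "data": {
  "commands": [
    [[0,0,0,0,0,-0.005,0],[0,0,0,0,0,-0.01,0],[0,0,0,0,0,-0.015,0],[0,0,0,0,0,-0.02,0],[0,0,0,0,0,-0.025,0],[0,0,0,0,0,-0.03,0],[0,0,0,0,0,-0.06,0.3],[0,0,0,0.06,-0.06,-0.12,0.8],[0,0,0,0.09,-0.06,-0.18,0.8],[0,0,0,0.09,-0.06,-0.24,0.8],[0,0,0,0.09,-0.06,-0.26,0.8],[0,0,0,0.09,-0.06,-0.26,0.8],[0,0,0,0.09,-0.06,-0.26,0.8],[0,0,0,0.09,-0.06,-0.26,0.8]]
  ],
  "squeeze": 25
}}

```text
time_s: 30.05
eef_pos: [417.5, -286.9, 303.9]
tool_rot: [[-0.889, 0.459, -0.0], [0.459, 0.889, 0.0], [0.001, 0.0, -1.0]]
ft_force: [-0.8, 0.8, -0.3]
grip_width: 68.2
gripper_force: 0.0
```

```bash
python3 -c "
from look import *
look('w7.png');plan(90+A,(*xy(32,0.7),130))"
```

```text
px [367. 157.] ctr [ 395.7 -209.5] ext [45.6 45.6] z 58.8 s,t [-122.1   -0.5]
px [247. 194.] ctr [ 368.6 -355.9] ext [45.2 45.5] z 54.8 s,t [ -79.1 -143.1]
px [364. 229.] ctr [ 473.2 -248.4] ext [45.1 45.2] z 58.8 s,t [-35.4   0.4]
px [246. 249.] ctr [ 428.7 -392.4] ext [45.2 45.4] z 54.9 s,t [  -8.9 -148. ]
px [364. 280.] ctr [ 535.3 -277. ] ext [46.1 45.6] z 58.7 s,t [32.8  3.5]
px [257. 305.] ctr [ 502.5 -420.3] ext [45.2 44. ] z 54.8 s,t [  69.5 -138.9]
px [272. 390.] ctr [ 630.6 -468.3] ext [ 58.8 103.3] z 57.1 s,t [ 205.3 -122.9]
bowl 1157 [ 405.  -469.7   26.8] [74.9 75.8  9.5]
tea 2022 [477.5 -25.2  93.5] [51.4 37.6 10.9]
cup 145 [ 494.3 -564.6   70.7] [20.2 57.9  9.4]
t 30.1 p [ 417.6 -286.9  303.8] w 68.5 f 0.0 rv [ 0.0002 -0.0007 -0.0001]
(np.float64(533.2568061330974), np.float64(-279.05475368063964), 130) -> [-0.0993  0.06    0.1738]
```

```bash
python3 -c "
from cad import *
plan(90+A,(*xy(32.8,2.7),120))"
```

```text
t 30.1 p [ 417.6 -286.9  303.8] w 68.5 f 0.0 rv [ 0.0002 -0.0007 -0.0001]
(np.float64(534.8849990281899), np.float64(-277.64443885891717), 120) -> [-0.1001  0.062   0.1838]
```

Request:
{"op": "send_rows", "data": {
  "commands": [
    [[0,0,0,-0.1,0.062,0.184,0.9],[0,0,0,-0.1,0.062,0.184,0.9],[0,0,0,-0.1,0.062,0.184,0.9],[0,0,0,-0.1,0.062,0.184,0.9],[0,0,0,-0.1,0.062,0.184,0.9],[0,0,0,-0.1,0.062,0.184,0.9],[0,0,0,-0.1,0.062,0.184,0.9],[0,0,0,-0.1,0.062,0.184,0.9],[0,0,0,-0.1,0.062,0.214,0.9],[0,0,0,-0.1,0.062,0.244,0.9],[0,0,0,-0.1,0.062,0.268,0.9],[0,0,0,-0.1,0.062,0.268,0.9],[0,0,0,-0.1,0.062,0.268,0.9],[0,0,0,-0.1,0.062,0.268,0.9],[0,0,0,-0.1,0.062,0.268,0.9],[0,0,0,-0.1,0.062,0.268,0.9]]
  ]
}}

```text
time_s: 32.1
eef_pos: [536.3, -279.3, 38.5]
tool_rot: [[-0.888, 0.459, 0.003], [0.459, 0.889, -0.003], [-0.004, -0.001, -1.0]]
ft_force: [-0.8, -1.0, -0.1]
grip_width: 77.0
gripper_force: 0.0
```

Request:
{"op": "send_rows", "data": {
  "commands": [
    [[0,0,0,0,0,0,0],[0,0,0,0,0,0,0],[0,0,0,0,0,0,0],[0,0,0,0,0,0,0],[0,0,0,0,0,0,0]]
  ],
  "squeeze": 40
}}

```text
time_s: 32.72
eef_pos: [536.1, -279.3, 38.2]
tool_rot: [[-0.888, 0.459, 0.002], [0.459, 0.888, -0.003], [-0.003, -0.001, -1.0]]
ft_force: [-0.8, 0.2, 5.4]
grip_width: 43.7
gripper_force: 40.5
```

Request:
{"op": "send_rows", "data": {
  "commands": [
    [[0,0,0,0.002,0,0,0],[0,0,0,0.004,0,0,0],[0,0,0,0.006,0,0,0],[0,0,0,0.008,0,0,0],[0,0,0,0.01,0,0,0],[0,0,0,0.01,0,0,0],[0,0,0,0.01,0,0,0],[0,0,0,0.01,0,0,0]]
  ]
}}

```text
time_s: 33.72
eef_pos: [529.6, -276.1, 38.9]
tool_rot: [[-0.888, 0.459, 0.008], [0.459, 0.888, -0.006], [-0.01, -0.002, -1.0]]
ft_force: [3.8, -0.7, 5.3]
grip_width: 44.3
gripper_force: 41.6
```

```bash
python3 -c "
from cad import *
o=manip.get_obs();print(st(o['eef_pos']),o['eef_pos'],o['ft_force'],o['grip_width'])
im,d,P=shot('wrist')
w=pts(d,P);r=w[...,:2]-C;S=r@cx;T=r@cy
m=(w[...,2]>56)&(w[...,2]<62)&(im.sum(2)<200)&(abs(T)<35)&(S>-80)&(S<60)
print(np.histogram(S[m],np.arange(-80,60,5)))"
```

```text
(np.float64(27.354978105085088), np.float64(1.621991544738942)) [ 529.55203064 -276.10501888   38.86912924] [ 3.80623619 -0.6545324   5.32944595] 44.34706145477101
(array([   0,    0,    0,    0,  166,  988, 1329, 1513, 1490, 1446, 1349,
       1150,  850,  208,    0,    0,  173,  712,  872, 1133, 1047, 1010,
        984,  859,  672,  177,    0]), array([-80, -75, -70, -65, -60, -55, -50, -45, -40, -35, -30, -25, -20,
       -15, -10,  -5,   0,   5,  10,  15,  20,  25,  30,  35,  40,  45,
        50,  55]))
```

The arm gives a little under the sliding friction, and the tin is now at s≈26.5. I'll command a bit more.

Request:
{"op": "send_rows", "data": {
  "commands": [
    [[0,0,0,0.002,-0.001,0,0],[0,0,0,0.004,-0.001,0,0],[0,0,0,0.005,-0.001,0,0],[0,0,0,0.005,-0.001,0,0],[0,0,0,0.005,-0.001,0,0]]
  ]
}}

```text
time_s: 34.4
eef_pos: [522.8, -273.6, 38.3]
tool_rot: [[-0.888, 0.459, 0.004], [0.459, 0.888, -0.003], [-0.005, -0.001, -1.0]]
ft_force: [2.9, -1.1, 6.4]
grip_width: 43.9
gripper_force: 41.7
```

Request:
{"op": "send_rows", "data": {
  "commands": [
    [[0,0,0,0,0,0,0.8],[0,0,0,0,0,0,0.8],[0,0,0,0,0,0,0.8],[0,0,0,0,0,-0.03,0.8],[0,0,0,0,0,-0.08,0.8],[0,0,0,0,0,-0.08,0.8],[0,0,0,0,0,-0.08,0.8],[0,0,0,0,0,-0.08,0.8]]
  ]
}}

```text
time_s: 35.4
eef_pos: [521.0, -272.2, 116.4]
tool_rot: [[-0.888, 0.459, -0.0], [0.459, 0.888, -0.0], [0.0, -0.001, -1.0]]
ft_force: [0.6, 0.0, -0.6]
grip_width: 68.3
gripper_force: 0.0
```

```bash
python3 -c "
from cad import *
o=manip.get_obs();print(st(o['eef_pos']),o['eef_pos'],o['ft_force'],o['grip_width'])
plan(90+A,(*xy(-35.3,.6),118),(*xy(-35.3,.6),37))"
```

```text
(np.float64(17.97564900218073), np.float64(1.1557838621617513)) [ 521.00357122 -272.21747395  116.36072302] [ 0.55021407  0.00084193 -0.5604326 ] 68.29741412513967
t 35.4 p [ 521.  -272.2  116.4] w 68.3 f 0.0 rv [-0.0006 -0.0003 -0.0004]
(np.float64(473.4070014199709), np.float64(-248.2765003871107), 118) -> [ 0.0533 -0.0006 -0.0016]
(np.float64(473.4070014199709), np.float64(-248.2765003871107), 37) -> [ 0.0533 -0.0005  0.0794]
```

Request:
{"op": "send_rows", "data": {
  "commands": [
    [[0,0,0,0.053,0,0,0.8],[0,0,0,0.053,0,0,0.8],[0,0,0,0.053,0,0,0.8],[0,0,0,0.053,0,0.03,0.8],[0,0,0,0.053,0,0.06,0.8],[0,0,0,0.053,0,0.079,0.8],[0,0,0,0.053,0,0.079,0.8],[0,0,0,0.053,0,0.079,0.8],[0,0,0,0.053,0,0.079,0.8],[0,0,0,0.053,0,0.079,0.8],[0,0,0,0.053,0,0.079,0],[0,0,0,0.053,0,0.079,0],[0,0,0,0.053,0,0.079,0],[0,0,0,0.053,0,0.079,0],[0,0,0,0.053,0,0.079,0]]
  ]
}}

```text
time_s: 37.28
eef_pos: [475.5, -249.3, 39.4]
tool_rot: [[-0.888, 0.459, 0.003], [0.459, 0.888, -0.003], [-0.004, -0.002, -1.0]]
ft_force: [-0.4, -0.2, 5.9]
grip_width: 43.9
gripper_force: 40.1
```

Request:
{"op": "send_rows", "data": {
  "commands": [
    [[0,0,0,-0.002,0,0,0],[0,0,0,-0.004,0,0,0],[0,0,0,-0.006,0,0,0],[0,0,0,-0.008,0,0,0],[0,0,0,-0.01,0,0,0],[0,0,0,-0.01,0,0,0],[0,0,0,-0.01,0,0,0]]
  ]
}}

```text
time_s: 38.15
eef_pos: [479.7, -251.3, 40.3]
tool_rot: [[-0.889, 0.457, -0.006], [0.457, 0.889, 0.002], [0.006, -0.001, -1.0]]
ft_force: [-10.3, 1.2, 21.0]
grip_width: 44.2
gripper_force: 41.5
```

```bash
cat > near.py <<'E'
from cad import *
def near():
    o=manip.get_obs();print('t',round(o['time_s'],1),'tcp st',np.round(st(o['eef_pos']),1),'z',o['eef_pos'][2].round(1),'ft',o['ft_force'].round(1),'w',o['grip_width'].round(1))
    im,d,P=shot('wrist');w=pts(d,P);r=w[...,:2]-C;S=r@cx;T=r@cy
    m=(d>0)&(w[...,2]>56)&(w[...,2]<66)&(im.sum(2)<200)&(abs(T)<14)&(abs(S)<150)
    h,_=np.histogram(S[m],np.arange(-150,150,1));on=np.flatnonzero(h>12)-150
    for g in np.split(on,np.flatnonzero(np.diff(on)>1)+1):
        if len(g)>8: print('lid s from',g[0],'to',g[-1]+1)
E
python3 -c "
from near import *
near()"
```

```text
Traceback (most recent call last):
  File "near.py", line 3, in near
    o=manip.get_obs();print('t',round(o['time_s'],1),'tcp st',np.round(st(o['eef_pos']),1),'z',o['eef_pos'][2].round(1),'ft',o['ft_force'].round(1),'w',o['grip_width'].round(1))
                                                                                                                                                        ^^^^^^^^^^^^^^^^^^^^^
AttributeError: 'float' object has no attribute 'round'
```

```bash
sed -i "s/o\['grip_width'\].round(1)/round(o['grip_width'],1)/" near.py; python3 -c "
from near import *
near()"
```

```text
t 38.1 tcp st [-28.3   0.8] z 40.3 ft [-10.3   1.2  21. ] w 44.2
lid s from -144 to -99
lid s from -53 to -8
lid s from -5 to 26
```

Request:
{"op": "send_rows", "data": {
  "commands": [
    [[0,0,0,0,0,-0.001,0],[0,0,0,-0.001,0,-0.002,0],[0,0,0,-0.001,0,-0.002,0]]
  ]
}}

```text
time_s: 38.58
eef_pos: [484.9, -253.8, 40.4]
tool_rot: [[-0.888, 0.459, 0.002], [0.459, 0.888, -0.002], [-0.003, -0.001, -1.0]]
ft_force: [-1.3, 0.4, -1.5]
grip_width: 44.1
gripper_force: 40.9
```

```bash
python3 -c "
from near import *
near()"
```

```text
t 38.6 tcp st [-22.5   1. ] z 40.4 ft [-1.3  0.4 -1.5] w 44.1
lid s from -145 to -99
lid s from -47 to -2
lid s from -1 to 32
```

Taking the downward load off freed it. Kept_2 is now at s≈−24.5 beside kept_3, which leaves a gap of about 51 mm and one of about 105 mm. I'll release and look.

Request:
{"op": "send_rows", "data": {
  "commands": [
    [[0,0,0,0,0,0,0.8],[0,0,0,0,0,0,0.8],[0,0,0,0,0,0,0.8],[0,0,0,0,0,-0.04,0.8],[0,0,0,0,0,-0.09,0.8],[0,0,0,0.05,-0.08,-0.25,0.8],[0,0,0,0.05,-0.08,-0.25,0.8],[0,0,0,0.05,-0.08,-0.25,0.8],[0,0,0,0.05,-0.08,-0.25,0.8],[0,0,0,0.05,-0.08,-0.25,0.8],[0,0,0,0.05,-0.08,-0.25,0.8],[0,0,0,0.05,-0.08,-0.25,0.8]]
  ]
}}

```text
time_s: 40.12
eef_pos: [403.2, -300.5, 289.1]
tool_rot: [[-0.889, 0.458, 0.0], [0.458, 0.889, 0.0], [-0.0, 0.0, -1.0]]
ft_force: [-0.3, -0.5, 0.5]
grip_width: 68.0
gripper_force: 0.0
```

```bash
python3 -c "
from look import *
look('w8.png');plan(90+A,(503,-420.5,120))"
```

```text
px [385. 164.] ctr [ 395.8 -209.6] ext [45.6 45.3] z 58.8 s,t [-122.    -0.7]
px [261. 201.] ctr [ 368.7 -355.8] ext [45.3 45.3] z 54.8 s,t [ -79.  -142.9]
px [259. 257.] ctr [ 428.6 -392.3] ext [45.2 45.4] z 54.9 s,t [  -9.1 -147.9]
px [269. 314.] ctr [ 503.3 -421.5] ext [45.5 46.2] z 54.8 s,t [  70.7 -139.6]
px [284. 401.] ctr [ 630.5 -467.5] ext [ 59.1 104.9] z 57.0 s,t [ 204.8 -122.2]
bowl 1206 [ 404.8 -469.5   26.8] [75.1 75.9  9.7]
tea 2208 [477.6 -24.9  93.4] [52.  37.8 10.7]
cup 18 [ 485.5 -569.2   70.2] [ 3.  11.3  7.8]
t 40.17 p [ 403.3 -300.7  289.3] w 68.4 f 0.0 rv [-0.0001  0.0006  0.0005]
(503, -420.5, 120) -> [-0.1435 -0.0608  0.1694]
```

Request:
{"op": "send_rows", "data": {
  "commands": [
    [[0,0,0,-0.1435,-0.061,0.169,0.8],[0,0,0,-0.1435,-0.061,0.169,0.8],[0,0,0,-0.1435,-0.061,0.169,0.8],[0,0,0,-0.1435,-0.061,0.169,0.8],[0,0,0,-0.1435,-0.061,0.169,0.8],[0,0,0,-0.1435,-0.061,0.169,0.8],[0,0,0,-0.1435,-0.061,0.169,0.8],[0,0,0,-0.1435,-0.061,0.169,0.8],[0,0,0,-0.1435,-0.061,0.2,0.8],[0,0,0,-0.1435,-0.061,0.23,0.8],[0,0,0,-0.1435,-0.061,0.256,0.8],[0,0,0,-0.1435,-0.061,0.256,0.8],[0,0,0,-0.1435,-0.061,0.256,0.8],[0,0,0,-0.1435,-0.061,0.256,0.8],[0,0,0,-0.1435,-0.061,0.256,0.8],[0,0,0,-0.1435,-0.061,0.256,0.8]]
  ]
}}

```text
time_s: 42.18
eef_pos: [503.5, -422.3, 35.8]
tool_rot: [[-0.888, 0.459, 0.003], [0.459, 0.888, -0.003], [-0.004, -0.002, -1.0]]
ft_force: [-0.2, -0.1, -0.2]
grip_width: 68.4
gripper_force: 0.0
```

Request:
{"op": "send_rows", "data": {
  "commands": [
    [[0,0,0,0,0,0,0],[0,0,0,0,0,0,0],[0,0,0,0,0,0,0],[0,0,0,0,0,0,0],[0,0,0,0,0,0,0]]
  ],
  "squeeze": 50
}}

```text
time_s: 42.8
eef_pos: [503.5, -422.4, 35.7]
tool_rot: [[-0.888, 0.459, 0.003], [0.459, 0.888, -0.003], [-0.004, -0.002, -1.0]]
ft_force: [-0.7, -0.1, 5.0]
grip_width: 43.7
gripper_force: 50.4
```

Request:
{"op": "send_rows", "data": {
  "commands": [
    [[0,0,0,0,0,-0.02,0],[0,0,0,0,0,-0.05,0],[0,0,0,0,0,-0.08,0],[0,0,0,0,0,-0.08,0],[0,0,0,0,0,-0.08,0],[0,0,0,0,0,-0.08,0]]
  ]
}}

```text
time_s: 43.55
eef_pos: [502.3, -420.9, 113.5]
tool_rot: [[-0.888, 0.459, 0.0], [0.459, 0.888, 0.0], [0.0, 0.0, -1.0]]
ft_force: [-0.1, 0.7, -1.4]
grip_width: 43.6
gripper_force: 51.4
```

```bash
python3 -c "
from cad import *
print(st(manip.get_obs()['eef_pos']))
plan(90+A,(*xy(123.5,.3),115),(*xy(123.5,.3),50))"
```

```text
(np.float64(69.54297442115343), np.float64(-139.57578423910405))
t 43.55 p [ 502.3 -420.9  113.5] w 43.6 f 51.35164439678192 rv [ 0.0001 -0.0001 -0.0003]
(np.float64(614.3818230992314), np.float64(-321.3766348090164), 115) -> [-0.0539  0.1399 -0.0015]
(np.float64(614.3818230992314), np.float64(-321.3766348090164), 50) -> [-0.0539  0.1399  0.0635]
```

Request:
{"op": "send_rows", "data": {
  "commands": [
    [[0,0,0,-0.015,0.035,0,0],[0,0,0,-0.03,0.07,0,0],[0,0,0,-0.045,0.105,0,0],[0,0,0,-0.054,0.14,0,0],[0,0,0,-0.054,0.14,0,0],[0,0,0,-0.054,0.14,0,0],[0,0,0,-0.054,0.14,0,0],[0,0,0,-0.054,0.14,0.03,0],[0,0,0,-0.054,0.14,0.05,0],[0,0,0,-0.054,0.14,0.05,0],[0,0,0,-0.054,0.14,0.05,0],[0,0,0,-0.054,0.14,0.05,0]]
  ]
}}

```text
time_s: 45.05
eef_pos: [616.2, -323.0, 66.4]
tool_rot: [[-0.888, 0.459, 0.004], [0.459, 0.888, -0.004], [-0.005, -0.002, -1.0]]
ft_force: [0.3, 0.3, -1.3]
grip_width: 43.6
gripper_force: 51.4
```

```bash
python3 -c "
from cad import *
print(st(manip.get_obs()['eef_pos']))
im,d,P=shot('wrist');cv2.imwrite('pics/c9.png',im[60:420,160:500,::-1])
plan(90+A,(*xy(123.5,.3),40))"
```

```text
(np.float64(125.87625130663545), np.float64(-0.35636162961084766))
t 45.1 p [ 616.1 -322.9   66.3] w 43.5 f 51.39081358909607 rv [-0.0016  0.0052 -0.0003]
(np.float64(614.3818230992314), np.float64(-321.3766348090164), 40) -> [0.0024 0.0006 0.0263]
```

View pics/c9.png

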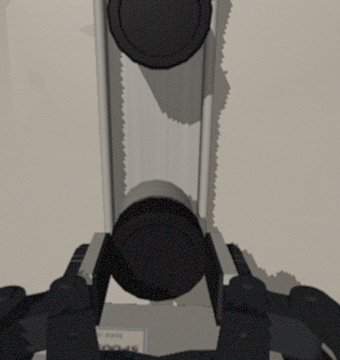

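The crop shows the new tin held over the empty far end of the caddy at (158,250), lined up between the walls. Lowering it.

Request:
{"op": "send_rows", "data": {
  "commands": [
    [[0,0.003,0,0.002,0.0005,0.006,0],[0,0.003,0,0.002,0.0005,0.012,0],[0,0.003,0,0.002,0.0005,0.018,0],[0,0.003,0,0.002,0.0005,0.02,0],[0,0.003,0,0.002,0.0005,0.02,0],[0,0.003,0,0.002,0.0005,0.02,0],[0,0.003,0,0.002,0.0005,0.022,0],[0,0.003,0,0.002,0.0005,0.023,0],[0,0.003,0,0.002,0.0005,0.023,0]]
  ]
}}

```text
time_s: 46.22
eef_pos: [613.9, -321.1, 42.1]
tool_rot: [[-0.888, 0.459, -0.001], [0.459, 0.888, -0.001], [0.0, -0.001, -1.0]]
ft_force: [-0.5, 0.0, -1.4]
grip_width: 43.4
gripper_force: 51.4
```

```bash
python3 -c "
from near import *
near()"
```

```text
t 46.2 tcp st [122.9   0.4] z 42.1 ft [-0.5  0.  -1.4] w 43.4
lid s from -1 to 45
lid s from 99 to 144
```

Request:
{"op": "send_rows", "data": {
  "commands": [
    [[0,0,0,0,0,0.001,0],[0,0,0,0,0,0.002,0],[0,0,0,0,0,0.0025,0],[0,0,0,0,0,0.003,0],[0,0,0,0,0,0.003,0]]
  ]
}}

```text
time_s: 46.9
eef_pos: [614.2, -321.3, 39.8]
tool_rot: [[-0.888, 0.459, 0.0], [0.459, 0.888, -0.001], [-0.001, -0.001, -1.0]]
ft_force: [-1.2, 0.3, 4.7]
grip_width: 43.6
gripper_force: 51.9
```

Contact. I'll release, rise and look again before the next pick.

Request:
{"op": "send_rows", "data": {
  "commands": [
    [[0,0,0,0,0,0,0.7],[0,0,0,0,0,0,0.8],[0,0,0,0,0,0,0.8],[0,0,0,0,0,0,0.8],[0,0,0,0,0,-0.04,0.8],[0,0,0,0,0,-0.09,0.8],[0,0,0,0.15,-0.12,-0.25,0.8],[0,0,0,0.15,-0.12,-0.25,0.8],[0,0,0,0.15,-0.12,-0.25,0.8],[0,0,0,0.15,-0.12,-0.25,0.8],[0,0,0,0.15,-0.12,-0.25,0.8],[0,0,0,0.15,-0.12,-0.25,0.8],[0,0,0,0.15,-0.12,-0.25,0.8],[0,0,0,0.15,-0.12,-0.25,0.8]]
  ]
}}

```text
time_s: 48.65
eef_pos: [426.2, -357.9, 287.8]
tool_rot: [[-0.889, 0.458, -0.002], [0.458, 0.889, 0.001], [0.002, 0.0, -1.0]]
ft_force: [-0.2, 0.2, -0.7]
grip_width: 68.5
gripper_force: 0.0
```

```bash
python3 -c "
from look import *
look('w10.png')
from near import near;near()
plan(90+A,(428.7,-392.3,120))"
```

```text
px [425. 120.] ctr [ 395.6 -210.1] ext [45.2 44.9] z 58.8 s,t [-121.9   -1.2]
px [294. 160.] ctr [ 368.6 -355.8] ext [45.2 45.1] z 54.9 s,t [ -79.1 -143. ]
px [291. 221.] ctr [ 428.6 -392.7] ext [45.3 45.3] z 54.9 s,t [  -8.9 -148.3]
px [313. 375.] ctr [ 630.8 -468.1] ext [ 58.2 103.1] z 57.4 s,t [ 205.4 -122.6]
bowl 1309 [ 405.  -469.6   26.8] [75.7 75.5  9.2]
tea 767 [477.3 -35.   93.1] [51.2 19.  10.3]
cup 83 [ 493.8 -574.    70.6] [19.1 37.2  8.9]
t 48.7 tcp st [ -26.9 -118.5] z 288.0 ft [ 0.   0.3 -0.8] w 68.4
lid s from -143 to -100
lid s from -46 to -22
lid s from -21 to -4
lid s from -1 to 17
lid s from 27 to 41
t 48.75 p [ 426.2 -358.1  288.3] w 68.4 f 0.0 rv [-0.0004 -0.0015  0.0008]
(428.7, -392.3, 120) -> [-0.0182 -0.0292  0.1682]
```

Request:
{"op": "send_rows", "data": {
  "commands": [
    [[0,0,0.15,-0.018,-0.029,0.05,0.8],[0,0,0.3,-0.018,-0.029,0.1,0.8],[0,0,0.45,-0.018,-0.029,0.15,0.8],[0,0,0.6,-0.018,-0.029,0.168,0.8],[0,0,0.71,-0.018,-0.029,0.168,0.8],[0,0,0.71,-0.018,-0.029,0.168,0.8],[0,0,0.71,-0.018,-0.029,0.168,0.8],[0,0,0.71,-0.018,-0.029,0.168,0.8],[0,0,0.71,-0.018,-0.029,0.168,0.8]]
  ]
}}

```text
time_s: 49.88
eef_pos: [428.5, -393.0, 121.7]
tool_rot: [[-0.375, 0.927, -0.0], [0.927, 0.375, -0.002], [-0.001, -0.001, -1.0]]
ft_force: [-0.6, -0.5, 0.4]
grip_width: 68.1
gripper_force: 0.0
```

```bash
python3 -c "
from cad import *
plan(22,(428.6,-392.5,36))"
```

```text
t 49.88 p [ 428.5 -393.   121.7] w 68.1 f 0.0 rv [-0.0007  0.0015  0.0006]
(428.6, -392.5, 36) -> [0.0005 0.0003 0.0857]
```

Request:
{"op": "send_rows", "data": {
  "commands": [
    [[0,0,0,0.0005,0,0.03,0.8],[0,0,0,0.0005,0,0.06,0.8],[0,0,0,0.0005,0,0.086,0.8],[0,0,0,0.0005,0,0.086,0.8],[0,0,0,0.0005,0,0.086,0.8],[0,0,0,0.0005,0,0.086,0.8],[0,0,0,0.0005,0,0.086,0.8],[0,0,0,0.0005,0,0.086,0],[0,0,0,0.0005,0,0.086,0],[0,0,0,0.0005,0,0.086,0],[0,0,0,0.0005,0,0.086,0],[0,0,0,0.0005,0,0.086,0]]
  ]
}}

```text
time_s: 51.38
eef_pos: [428.3, -392.7, 36.3]
tool_rot: [[-0.375, 0.927, 0.0], [0.927, 0.375, -0.002], [-0.002, -0.001, -1.0]]
ft_force: [-1.1, 1.2, 6.1]
grip_width: 43.4
gripper_force: 50.0
```

Request:
{"op": "send_rows", "data": {
  "commands": [
    [[0,0,0,0,0,-0.02,0],[0,0,0,0,0,-0.05,0],[0,0,0,0,0,-0.08,0],[0,0,0,0,0,-0.09,0],[0,0,0,0,0,-0.09,0],[0,0,0,0,0,-0.09,0]]
  ]
}}

```text
time_s: 52.12
eef_pos: [427.5, -391.6, 124.1]
tool_rot: [[-0.375, 0.927, -0.002], [0.927, 0.375, 0.001], [0.002, -0.002, -1.0]]
ft_force: [0.1, -0.4, -1.4]
grip_width: 43.5
gripper_force: 51.2
```

```bash
python3 -c "
from cad import *
plan(90+A,(*xy(72.5,.3),125))"
```

```text
t 52.12 p [ 427.5 -391.6  124.1] w 43.5 f 51.18686020374298 rv [-0.0008 -0.0022 -0.7104]
(np.float64(569.0623442338291), np.float64(-297.98550753031634), 125) -> [ 0.0337  0.1663 -0.0011]
```

Request:
{"op": "send_rows", "data": {
  "commands": [
    [[0,0,-0.12,0.006,0.03,0,0],[0,0,-0.24,0.012,0.06,0,0],[0,0,-0.36,0.018,0.09,0,0],[0,0,-0.48,0.024,0.12,0,0],[0,0,-0.6,0.03,0.15,0,0],[0,0,-0.71,0.0335,0.166,0,0],[0,0,-0.71,0.0335,0.166,0,0],[0,0,-0.71,0.0335,0.166,0,0],[0,0,-0.71,0.0335,0.166,0,0],[0,0,-0.71,0.0335,0.166,0,0],[0,0,-0.71,0.0335,0.166,0,0],[0,0,-0.71,0.0335,0.166,0,0]]
  ]
}}

```text
time_s: 53.62
eef_pos: [569.4, -299.3, 125.3]
tool_rot: [[-0.888, 0.459, -0.0], [0.459, 0.888, -0.001], [-0.0, -0.001, -1.0]]
ft_force: [0.3, 0.0, -0.7]
grip_width: 43.1
gripper_force: 51.2
```

```bash
python3 -c "
from cad import *
print(st(manip.get_obs()['eef_pos']))
im,d,P=shot('wrist');w=pts(d,P);r=w[...,:2]-C;S=r@cx;T=r@cy
for lo,hi in((56,64),(138,156),(120,170)):
  m=(d>0)&(w[...,2]>lo)&(w[...,2]<hi)&(im.sum(2)<150)&(abs(T)<10)&(abs(S)<150)
  h,_=np.histogram(S[m],np.arange(-150,150,1));on=np.flatnonzero(h>10)-150
  print(lo,[(int(g[0]),int(g[-1]+1)) for g in np.split(on,np.flatnonzero(np.diff(on)>1)+1) if len(g)>5])
plan(90+A,(*xy(72,.3),100),(*xy(72,.3),72))"
```

```text
(np.float64(73.41297346551269), np.float64(-0.6986350615216025))
56 [(-46, 45)]
138 [(51, 96)]
120 [(51, 96)]
t 53.67 p [ 569.5 -299.2  125.2] w 43.1 f 51.23655438423157 rv [-0.0012  0.0002 -0.0006]
(np.float64(568.6180356175015), np.float64(-297.7561827530742), 100) -> [0.0014 0.0009 0.0252]
(np.float64(568.6180356175015), np.float64(-297.7561827530742), 72) -> [0.0014 0.001  0.0532]
```

Request:
{"op": "send_rows", "data": {
  "commands": [
    [[0,0,0,0.0014,0.001,0,0],[0,0,0,0.0014,0.001,0.015,0],[0,0,0,0.0014,0.001,0.03,0],[0,0,0,0.0014,0.001,0.045,0],[0,0,0,0.0014,0.001,0.05,0],[0,0,0,0.0014,0.001,0.05,0],[0,0,0,0.0014,0.001,0.05,0],[0,0,0,0.0014,0.001,0.05,0]]
  ]
}}

```text
time_s: 54.68
eef_pos: [569.1, -297.9, 75.8]
tool_rot: [[-0.888, 0.459, 0.001], [0.459, 0.888, -0.002], [-0.001, -0.001, -1.0]]
ft_force: [0.4, 0.1, -2.3]
grip_width: 43.4
gripper_force: 51.2
```

```bash
python3 -c "
from cad import *
print(st(manip.get_obs()['eef_pos']))
plan(90+A,(*xy(72,.3),42))"
```

```text
(np.float64(72.5224915670899), np.float64(0.36949387047787685))
t 54.67 p [ 569.1 -297.9   75.8] w 43.4 f 51.230489015579224 rv [-0.0014  0.0014 -0.0003]
(np.float64(568.6180356175015), np.float64(-297.7561827530742), 42) -> [ 0.0006 -0.      0.0338]
```

Request:
{"op": "send_rows", "data": {
  "commands": [
    [[0,0,0,0.0005,0,0.01,0],[0,0,0,0.0005,0,0.02,0],[0,0,0,0.0005,0,0.028,0],[0,0,0,0.0005,0,0.032,0],[0,0,0,0.0005,0,0.033,0],[0,0,0,0.0005,0,0.033,0],[0,0,0,0.0005,0,0.033,0]]
  ]
}}

```text
time_s: 55.55
eef_pos: [568.5, -297.6, 42.5]
tool_rot: [[-0.888, 0.459, 0.0], [0.459, 0.888, -0.002], [-0.001, -0.001, -1.0]]
ft_force: [0.2, 0.5, -0.7]
grip_width: 43.6
gripper_force: 51.2
```

Request:
{"op": "send_rows", "data": {
  "commands": [
    [[0,0,0,0,0,0.001,0],[0,0,0,0,0,0.002,0],[0,0,0,0,0,0.0025,0],[0,0,0,0,0,0.0025,0]]
  ]
}}

```text
time_s: 56.05
eef_pos: [568.4, -297.6, 40.3]
tool_rot: [[-0.889, 0.459, 0.0], [0.459, 0.889, -0.001], [-0.001, -0.001, -1.0]]
ft_force: [-1.3, 0.2, 3.5]
grip_width: 43.0
gripper_force: 51.8
```

Contact. Release, rise and look over to the last tin.

Request:
{"op": "send_rows", "data": {
  "commands": [
    [[0,0,0,0,0,0,0.7],[0,0,0,0,0,0,0.8],[0,0,0,0,0,0,0.8],[0,0,0,0,0,0,0.8],[0,0,0,0,0,-0.04,0.8],[0,0,0,0,0,-0.09,0.8],[0,0,0,0.13,-0.06,-0.25,0.8],[0,0,0,0.13,-0.06,-0.25,0.8],[0,0,0,0.13,-0.06,-0.25,0.8],[0,0,0,0.13,-0.06,-0.25,0.8],[0,0,0,0.13,-0.06,-0.25,0.8],[0,0,0,0.13,-0.06,-0.25,0.8],[0,0,0,0.13,-0.06,-0.25,0.8],[0,0,0,0.13,-0.06,-0.25,0.8]]
  ]
}}

```text
time_s: 57.8
eef_pos: [425.6, -290.5, 288.4]
tool_rot: [[-0.889, 0.458, -0.002], [0.458, 0.889, 0.001], [0.002, -0.0, -1.0]]
ft_force: [-0.8, -0.3, 0.1]
grip_width: 67.9
gripper_force: 0.0
```

```bash
python3 -c "
from look import *
look('w11.png')
from near import near;near()
plan(90+A,(368.6,-355.8,120))"
```

```text
px [369. 150.] ctr [ 395.9 -209.7] ext [45.5 45.3] z 58.9 s,t [-121.9   -0.6]
px [243. 188.] ctr [ 368.6 -356. ] ext [45.1 45.9] z 54.9 s,t [ -79.  -143.2]
px [271. 393.] ctr [ 631.3 -468.3] ext [ 57.2 101.7] z 57.1 s,t [ 205.9 -122.6]
bowl 1253 [ 405.  -469.7   26.7] [75.3 76.5  9.2]
tea 2277 [477.6 -24.8  93.4] [51.6 38.1 10.6]
cup 135 [ 493.  -562.7   70.6] [17.5 56.8  8.9]
t 57.9 tcp st [-58.4 -58.9] z 288.7 ft [-0.  -0.4  0.5] w 68.3
lid s from -143 to -132
lid s from -131 to -114
lid s from -113 to -102
lid s from -47 to -4
lid s from 6 to 18
lid s from 27 to 41
t 57.9 p [ 425.5 -290.6  288.9] w 68.4 f 0.0 rv [-0.0006 -0.0014  0.0002]
(368.6, -355.8, 120) -> [ 0.0205 -0.0839  0.1689]
```

View pics/w11.png

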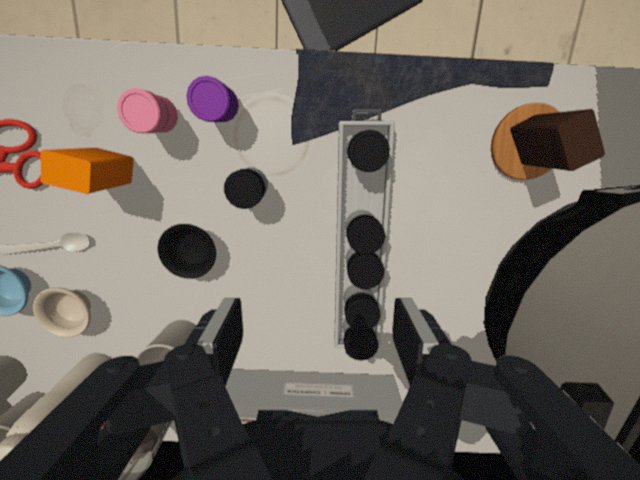

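The view shows five tins standing in the caddy at (368,150), (366,235), (366,270), (361,308) and (361,342), with the last gap at about (367,190). The last new tin is at (243,188).

Request:
{"op": "send_rows", "data": {
  "commands": [
    [[0,0,0,0.0205,-0.084,0.169,0.8],[0,0,0,0.0205,-0.084,0.169,0.8],[0,0,0,0.0205,-0.084,0.169,0.8],[0,0,0,0.0205,-0.084,0.169,0.8],[0,0,0,0.0205,-0.084,0.169,0.8],[0,0,0,0.0205,-0.084,0.169,0.8],[0,0,0,0.0205,-0.084,0.169,0.8],[0,0,0,0.0205,-0.084,0.169,0.8],[0,0,0,0.0205,-0.084,0.169,0.8]]
  ]
}}

```text
time_s: 59.02
eef_pos: [368.8, -356.2, 121.4]
tool_rot: [[-0.889, 0.459, 0.0], [0.459, 0.889, -0.002], [-0.001, -0.002, -1.0]]
ft_force: [-0.4, 0.8, -1.0]
grip_width: 68.0
gripper_force: 0.0
```

```bash
python3 -c "
from cad import *
plan(90+A,(368.6,-355.9,36))"
```

```text
t 59.02 p [ 368.8 -356.2  121.4] w 68.0 f 0.0 rv [-0.0017  0.001   0.0001]
(368.6, -355.9, 36) -> [0.0004 0.0004 0.0854]
```

Request:
{"op": "send_rows", "data": {
  "commands": [
    [[0,0,0,0,0,0.03,0.8],[0,0,0,0,0,0.06,0.8],[0,0,0,0,0,0.085,0.8],[0,0,0,0,0,0.085,0.8],[0,0,0,0,0,0.085,0.8],[0,0,0,0,0,0.085,0.8],[0,0,0,0,0,0.085,0.8],[0,0,0,0,0,0.085,0],[0,0,0,0,0,0.085,0],[0,0,0,0,0,0.085,0],[0,0,0,0,0,0.085,0],[0,0,0,0,0,0.085,0]]
  ]
}}

```text
time_s: 60.52
eef_pos: [368.7, -356.7, 36.7]
tool_rot: [[-0.888, 0.459, 0.0], [0.459, 0.888, -0.002], [-0.001, -0.002, -1.0]]
ft_force: [-0.5, 1.1, 6.3]
grip_width: 43.7
gripper_force: 49.9
```

Request:
{"op": "send_rows", "data": {
  "commands": [
    [[0,0,0,0,0,-0.02,0],[0,0,0,0,0,-0.05,0],[0,0,0,0,0,-0.08,0],[0,0,0,0,0,-0.09,0],[0,0,0,0,0,-0.09,0],[0,0,0,0,0,-0.09,0]]
  ]
}}

```text
time_s: 61.28
eef_pos: [368.0, -355.5, 124.7]
tool_rot: [[-0.888, 0.459, -0.002], [0.459, 0.888, 0.001], [0.002, -0.0, -1.0]]
ft_force: [-0.1, 0.3, -0.8]
grip_width: 43.5
gripper_force: 51.3
```

```bash
python3 -c "
from cad import *
plan(90+A,(*xy(-73.3,.3),125))"
```

```text
t 61.27 p [ 368.  -355.5  124.7] w 43.5 f 51.304927468299866 rv [-0.     -0.002  -0.0004]
(np.float64(439.50195171273754), np.float64(-231.11440248650322), 125) -> [-0.0065  0.1433 -0.0003]
```

Request:
{"op": "send_rows", "data": {
  "commands": [
    [[0,0,0,-0.002,0.03,0,0],[0,0,0,-0.004,0.06,0,0],[0,0,0,-0.006,0.09,0,0],[0,0,0,-0.0065,0.12,0,0],[0,0,0,-0.0065,0.143,0,0],[0,0,0,-0.0065,0.143,0,0],[0,0,0,-0.0065,0.143,0,0],[0,0,0,-0.0065,0.143,0,0],[0,0,0,-0.0065,0.143,0,0],[0,0,0,-0.0065,0.143,0,0],[0,0,0,-0.0065,0.143,0.03,0],[0,0,0,-0.0065,0.143,0.045,0],[0,0,0,-0.0065,0.143,0.045,0],[0,0,0,-0.0065,0.143,0.045,0],[0,0,0,-0.0065,0.143,0.045,0]]
  ]
}}

```text
time_s: 63.15
eef_pos: [440.3, -232.6, 81.3]
tool_rot: [[-0.888, 0.459, 0.001], [0.459, 0.888, -0.002], [-0.002, -0.002, -1.0]]
ft_force: [0.4, -0.3, -0.8]
grip_width: 43.4
gripper_force: 51.3
```

```bash
python3 -c "
from cad import *
o=manip.get_obs();print(st(o['eef_pos']))
im,d,P=shot('wrist','w12.png');w=pts(d,P);r=w[...,:2]-C;S=r@cx;T=r@cy
for lo,hi in((56,64),(85,112)):
  m=(d>0)&(w[...,2]>lo)&(w[...,2]<hi)&(im.sum(2)<150)&(abs(T)<10)&(abs(S)<150)
  h,_=np.histogram(S[m],np.arange(-150,150,1));on=np.flatnonzero(h>10)-150
  print(lo,[(int(g[0]),int(g[-1]+1)) for g in np.split(on,np.flatnonzero(np.diff(on)>1)+1) if len(g)>5])
plan(90+A,(*xy(-73.3,.3),42))"
```

```text
(np.float64(-71.8808248129898), np.float64(-0.6490705314180415))
56 [(-144, -99), (-20, -3), (-2, 24)]
85 [(-95, -50)]
t 63.2 p [ 440.3 -232.5   81.3] w 42.9 f 51.33025109767914 rv [-0.0015  0.0016 -0.0002]
(np.float64(439.50195171273754), np.float64(-231.11440248650322), 42) -> [0.0014 0.001  0.0393]
```

Request:
{"op": "send_rows", "data": {
  "commands": [
    [[0,0,0,0.001,0.001,0.004,0],[0,0,0,0.001,0.001,0.01,0],[0,0,0,0.001,0.001,0.018,0],[0,0,0,0.001,0.001,0.026,0],[0,0,0,0.001,0.001,0.032,0],[0,0,0,0.001,0.001,0.036,0],[0,0,0,0.001,0.001,0.038,0],[0,0,0,0.001,0.001,0.038,0],[0,0,0,0.001,0.001,0.038,0]]
  ]
}}

```text
time_s: 64.32
eef_pos: [439.5, -231.0, 42.8]
tool_rot: [[-0.888, 0.459, -0.0], [0.459, 0.888, -0.001], [-0.001, -0.001, -1.0]]
ft_force: [0.4, -0.3, -1.1]
grip_width: 43.1
gripper_force: 51.3
```

Request:
{"op": "send_rows", "data": {
  "commands": [
    [[0,0,0,0,0,0.001,0],[0,0,0,0,0,0.002,0],[0,0,0,0,0,0.0025,0],[0,0,0,0,0,0.0025,0]]
  ]
}}

```text
time_s: 64.82
eef_pos: [439.6, -231.1, 40.7]
tool_rot: [[-0.888, 0.459, 0.0], [0.459, 0.888, -0.002], [-0.001, -0.001, -1.0]]
ft_force: [0.0, 0.6, 4.8]
grip_width: 43.3
gripper_force: 52.0
```

Contact. Release, rise and make the final check.

Request:
{"op": "send_rows", "data": {
  "commands": [
    [[0,0,0,0,0,0,0.7],[0,0,0,0,0,0,0.8],[0,0,0,0,0,0,0.8],[0,0,0,0,0,0,0.8],[0,0,0,0,0,-0.04,0.8],[0,0,0,0,0,-0.09,0.8],[0,0,0,0.02,-0.08,-0.25,0.8],[0,0,0,0.02,-0.08,-0.25,0.8],[0,0,0,0.02,-0.08,-0.25,0.8],[0,0,0,0.02,-0.08,-0.25,0.8],[0,0,0,0.02,-0.08,-0.25,0.8],[0,0,0,0.02,-0.08,-0.25,0.8],[0,0,0,0.02,-0.08,-0.25,0.8],[0,0,0,0.02,-0.08,-0.25,0.8]]
  ]
}}

```text
time_s: 66.58
eef_pos: [385.0, -292.0, 289.4]
tool_rot: [[-0.889, 0.458, -0.002], [0.458, 0.889, 0.0], [0.002, -0.0, -1.0]]
ft_force: [-1.0, -0.4, 0.5]
grip_width: 68.3
gripper_force: 0.0
```

```bash
python3 -c "
from look import *
im=look('w13.png');side,d,P=shot('side','s13.png')
w=pts(d,P);r=w[...,:2]-C;S=r@cx;T=r@cy
a=cv2.resize(im[60:400,150:640,::-1],(400,280));b=cv2.resize(side[180:350,200:410,::-1],(400,320))
cv2.imwrite('pics/c13.png',np.hstack([cv2.copyMakeBorder(a,0,40,0,0,0),b]))"
```

```text
px [385. 182.] ctr [ 395.6 -209.7] ext [45.3 45.2] z 58.8 s,t [-122.1   -0.8]
bowl 1163 [ 405.1 -469.6   26.6] [75.7 75.5  9.2]
tea 2092 [477.5 -24.9  93.4] [51.4 37.3 10.7]
```

View pics/c13.png

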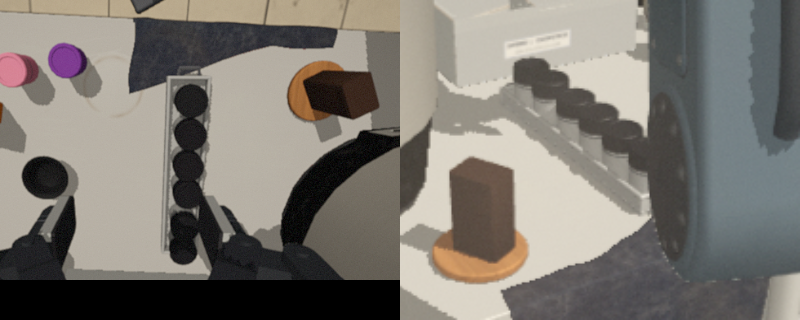

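The final pictures show all six spice tins upright in one row in the caddy (right crop, (530,70) to (640,160)). The tea tin stands upright on the stand at (480,210), and the bowl has not moved. Handing in.

```bash
python3 -c "
from plant import manip
print(manip.sign_off())"
```

```text
the job is handed in; nothing more can be done
None
```

The job is handed in at about 67 s: the tea tin stands upright on the stand, all six spice tins are upright in one row in the caddy, and I left the cup and bowl alone (final check confirmed the bowl, the cup was out of view); while I was sliding them, kept_1 and kept_3 each tilted once when the fingers pressed their lids (wrist force up to about 66 N), but both settled back upright.

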